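# Lock the cutting rail's hinge pin with its hairpin clip

## Robot

A 6-joint arm with a two-finger parallel gripper is mounted at the origin on the work surface. World frame = base frame: x ahead of the robot, y to its left, z up, the work surface at z = 0. Lengths are in m, angles in rad, forces in N, time in s.
With the tool pointing down it reaches from about 0.275 to 0.875 m from the base axis. Payload 12.5 kg.
Tool frame: the origin (TCP) lies between the finger pads; the fingertips stand 19 mm ahead of it and the grasp point (between the pads) is the TCP; z points along the fingers, y is the direction in which the jaws open and shut (so a half turn about z gives the same grasp; the last joint's range is limited). The gripper opens to 85 mm and grips with 20 to 120 N. Pads are 22 mm wide; open, the fingers measure 114 mm over their backs; the gripper's body (76 mm by 85 mm) begins 54 mm behind the grasp point. The pads swing forward as they close: fully open they stand 13 mm farther back than shut.
Start: joints at [1.045, 0.351, 1.652, -0, 1.139, -0.085], TCP at [0.235, 0.497, 0.25] pointing down, gripper open.
Joint ranges: [-2.75, 2.75], [-0.79, 2.1], [0.01, 2.65], [-1.57, 4.71], [0.07, 3.14], [-2.87, 2.87]. Speed limits (rad/s): [2.22, 2.22, 2.79, 3.14, 3.14, 3.14].

## Interface

Orientations are given as a rotation vector (axis times angle).
In Python, from workcell import telemetry, capture, camera_model, job gives the robot as it stands.
- The arm moves only by the tool drive_tool, never from a script. Its argument "motion" is a list of rows, each an object with "translation": the shift along the tool's x, y, z in m, a list of three; "dr": the turn, a rotation vector about the tool's x, y, z in rad, a list of three; "jaw": the closure in counts, from 0 (fully open) to 255 (shut). A call has exactly 5 rows; each row shifts and turns the commanded pose from where the row before left it, along the tool's axes as they then stand; what a row does not reach is not made up. A row lasts 1/12 s, in which the tool goes at most 41.7 mm and 7.16 degrees, less where a joint would pass 70% of its speed; a pose out of reach is approached as far as the arm can. A call is refused whole if a number of a shift passes 0.0417 or a number of a turn 0.125, either way. A call with a gripper value outside its range is refused whole. The fingers move at their own pace and stop on an object; "force" is the grip in N (left out, the last holds). Time passes only in rows, so rows that do not move let the fingers close, or fill a call up. It gives the time, the measured TCP pose, the force and the opening at its end, in the units of the state.
- telemetry.read_state(): the state, without advancing time (a new reading comes with each control period).
- capture(name): name is "scene" or "top"; returns (picture, depth): 384x512x3 uint8, blue, green, red; 384x512 float32, m along the optical axis (not along the pixel's ray), 0 where there is no reading.
- camera_model(name): a dict with "mtx" (3x3 intrinsics, pixels), "cam_to_world" (4x4, takes a point from camera to world coordinates). Camera axes: x right, y down, z forward; pixel columns grow to the right and rows downward; lengths in m; the calibration is good to about 2 mm. A picture is of the moment at which its call begins. camera_model takes no time and is no camera call.
- job.hand_in(): hands the job in, once; it reports no verdict.
The state is a dict: "time_s": time; "qpos": joint angles; "dq": joint speeds; "joint_torque": joint torques, N m; "position": TCP position; "eef_rot": TCP orientation; "wrist_force": force on the tool from outside, world axes, zero at the start; "ft_torque": the same for the moment, N m; "grip_width": opening from 0.0 (shut) to 1.0 (fully open).
Only numpy, scipy, OpenCV 4.12 (cv2) and the standard library are available. Lean on these libraries where they do the work, as an engineer would, in place of code of your own. Each camera call takes 0.05 s, during which the arm holds its last target. There are 200 camera calls.

## Task

Take the hairpin clip out of the wooden parking block and lock the hinge pin of the hold-down rail with it: find the cross hole in the pin's free end, slide the straight prong down through it and push until the clip is fully home and its sprung arm hugs the pin's shank. The pin has slid back a little, so feel for the hole and work gently: a push of 15 N is plenty, and forcing it with 30 N would spoil the pin. Then let go of the clip, leaving the tin, the weight and the marker where they are.

Things in the scene. Friction and masses are not known exactly. Their poses are not given: they have to be found in the camera images.
- clip_grip (a point): Centre of the hairpin clip's black plastic pull tab, where to grip it: 30 (clip x) x 12 thick (clip y) x 30 mm high (clip z). The clip (67 g) starts upright (z up), standing loosely in the block's slot. A flat shoulder 27.5 mm below this point, 14 mm wide (y), rests on top of the pin's shank when home; keep the fingertips above it.
- clip_tip (a point): Lowest point (blunt end) of the clip's straight steel prong, 5 mm thick, which runs down the clip's z axis, 77.5 mm below clip_grip; same axes.
- clip_seat (a point): Point on the prong's axis 37.5 mm below clip_grip, 40 mm above clip_tip, that lies on the hinge pin's axis when the clip is home; same axes. The clip may go in with its arm on either side of the pin, its y along the pin.
- clip_arm (a joint): Sprung 5 mm wire arm on the clip's +x side, ending 10 mm above the prong's end, 14.5 mm from its axis; waist 7 mm from it. 0 = closed, grows (rad) as it is bent away. About 0.2 as the waist passes the shank, which takes a push of about 3 to 12 N; it falls below 0.06 when the arm hugs the shank, home.
- hole_home (a point): Fixed point, 80 mm above the table, on the axis of the horizontal steel hinge pin (20 mm thick, top 10 mm above it), where the vertical cross hole would be with the pin's head against the bracket. y along the pin toward its head, z up. The pin has slid back: the hole is 2 to 24 mm from here toward +y, unmeasured; it stays put under 15 N. Hole 6.8 mm along y, 7 along x, mouth wider.
- bracket: Fixed grey hinge bracket with the pin and the aluminium rail, 45 mm wide, that runs 395 mm toward its +x, sloping down to 18 mm high. Origin on the table under the hinge, 68 mm toward +y from hole_home. Its cheek begins 48 mm from hole_home toward +y, 11 mm higher than the pin's axis; the pin's free end is 32 mm beyond the hole toward -y. Base 130 x 85 mm.
- slot (a point): Fixed wooden parking block 85 x 55 x 50 mm (x, y, z): middle of its top face, at the clip's prong at the start. The slot is 42 mm deep along its x; lift the clip straight up more than 45 mm to leave it.
- clip: The hairpin clip as a whole: origin on the prong's axis, 25 mm below clip_grip; same axes.
- tin: Bystander: closed round metal tin, 56 mm across, 50 mm high; origin under its centre.
- weight: Bystander: dark steel pattern weight, disc 52 mm across, 18 mm high; origin under its centre.
- marker: Bystander: marker pen lying along its x, 150 mm long, 13 mm thick; origin under its middle.
There are look-alikes about, which are no part of the job. What is meant by the clip is not green, and is the larger of those in its own colour.

How it is judged:
On the way, in this order (a step that is already met when the one before it is completed fails the run):
1. the clip is drawn out of the block, its prong's end above the block (height (world z) of clip_tip above 0.055 m), for 0.1 s.
2. the prong has come down through the pin's hole: its end is below the shank (z of clip_tip in the frame of hole_home below -0.012 m and x of clip_tip in the frame of hole_home between -0.007 and 0.007 m and y of clip_tip in the frame of hole_home between -0.006 and 0.029 m), for 0.02 s.
At the end, for the whole second after the job is handed in: Clip through the pin's hole, released, at rest: seat point within 3 mm of the pin's axis in height, 4 mm sideways, and -3 to 27 mm from hole_home along y; upright within 0.2 rad, its y within 0.35 rad of the pin's axis; sprung arm closed on the shank (joint below 0.08 rad) (z of clip_seat in the frame of hole_home between -0.003 and 0.003 m and x of clip_seat in the frame of hole_home between -0.004 and 0.004 m and y of clip_seat in the frame of hole_home between -0.003 and 0.027 m and angle between the z axis of clip_seat and the z axis of hole_home, either way round below 0.2 rad and angle between the y axis of clip_seat and the y axis of hole_home, either way round below 0.35 rad and value of joint clip_arm below 0.08 rad and linear speed of clip below 0.02 m/s); the robot touches nothing.
It fails at once if the clip is pressed against the pin or bracket with more than 30 N (contact force between clip and bracket above 30 N).
It fails at once if the fingers press on the bracket or pin with more than 30 N (contact force between the fingers and bracket above 30 N).
It fails at once if a bystander is shifted by more than 30 mm (distance of any of tin, weight, marker from where it was at the start of the episode above 0.03 m).
It also fails if it takes over 72 s, if anything falls off the work surface, if the arm or the gripper's body presses on something with over 40 N, if the wrist force passes 120 N, or if a joint passes its speed limit or range.

## Working session

There is one attempt and no reset: what is moved stays moved. The work goes in short steps, Python scripts to look and compute and a tool call to move; the robot and the scene stay as the last step left them, time stands still between calls to the robot, and variables do not carry over. Pictures are saved under pics/ and viewed, about 8 in all and at most 12, crops included, and the job is handed in when it is done.

Besides the shell and the picture viewer there is one more tool, called after "Call:" as name(argument=value, ...) on one line, values as JSON. drive_tool: Moves the arm, as the interface text tells. Its arguments: {"type":"object","properties":{"motion":{"type":"array"},"force":{"type":"number"}},"required":["motion"]}

```bash
ls; mkdir -p pics; cat > h.py <<'E'
import numpy as np, cv2
from workcell import telemetry, capture, camera_model, job
from scipy.spatial.transform import Rotation as R
def snap(n):
    p,d=capture(n); np.savez(f'last_{n}.npz',p=p,d=d); return p,d
def world(n,u,v,z):
    m=camera_model(n); K,T=np.array(m['mtx']),np.array(m['cam_to_world'])
    return (T@np.r_[np.linalg.inv(K)@[u,v,1]*z,1])[:3]
def cloud(n,d):
    m=camera_model(n); K,T=np.array(m['mtx']),np.array(m['cam_to_world'])
    v,u=np.mgrid[:d.shape[0],:d.shape[1]]
    c=np.stack([(u-K[0,2])/K[0,0]*d,(v-K[1,2])/K[1,1]*d,d],-1)
    return c@T[:3,:3].T+T[:3,3]
def onplane(n,u,v,h):
    m=camera_model(n); K,T=np.array(m['mtx']),np.array(m['cam_to_world'])
    r=T[:3,:3]@np.linalg.inv(K)@[u,v,1]; o=T[:3,3]
    return o+r*(h-o[2])/r[2]
E
python3 - <<'E'
from h import *
a,_=snap('scene');b,_=snap('top')
cv2.imwrite('pics/a.png',cv2.resize(a,(800,600)));cv2.imwrite('pics/b.png',cv2.resize(b,(800,600)))
print(telemetry.read_state()); print(camera_model('scene'),camera_model('top'))
E
```

```text
pics
{'time_s': 0.1, 'qpos': array([ 1.04540981e+00,  3.51188985e-01,  1.65232736e+00, -7.05760422e-06,
        1.13905844e+00, -8.45832294e-02]), 'dq': array([-0.00045467, -0.00124434, -0.00093065, -0.00202764,  0.00031133,
       -0.0006701 ]), 'joint_torque': array([-9.04995559e-04, -5.06836724e+01, -2.91866702e+01, -2.04077310e-04,
        2.75156359e-03, -1.84663293e-05]), 'position': array([0.23450888, 0.49721943, 0.24982105]), 'eef_rot': array([-6.86752171e-01, -3.06531551e+00,  1.47443157e-03]), 'wrist_force': array([-0.30866777,  0.59864048,  0.61382216]), 'ft_torque': array([-0.02527588, -0.01621833, -0.00726696]), 'grip_width': 1.0023937805006105}
{'mtx': array([[380.19476224,   0.        , 256.22445383],
       [  0.        , 380.19476224, 191.05482063],
       [  0.        ,   0.        ,   1.        ]]), 'cam_to_world': array([[ 1.99434429e-01,  7.02232028e-01, -6.83444283e-01,
         1.08069931e+00],
       [ 9.79911008e-01, -1.43325608e-01,  1.38680157e-01,
        -1.59623472e-01],
       [-5.69419707e-04, -6.97372174e-01, -7.16708955e-01,
         5.59705704e-01],
       [ 0.00000000e+00,  0.00000000e+00,  0.00000000e+00,
         1.00000000e+00]])} {'mtx': array([[424.43277619,   0.        , 257.29062563],
       [  0.        , 424.43277619, 187.56850998],
       [  0.        ,   0.        ,   1.        ]]), 'cam_to_world': array([[-0.00343622, -0.99740288,  0.07194222,  0.52855004],
       [-0.99912982,  0.0064148 ,  0.04121225, -0.07006663],
       [-0.04156671, -0.07173801, -0.99655701,  0.84418835],
       [ 0.        ,  0.        ,  0.        ,  1.        ]])}
```

View pics/a.png

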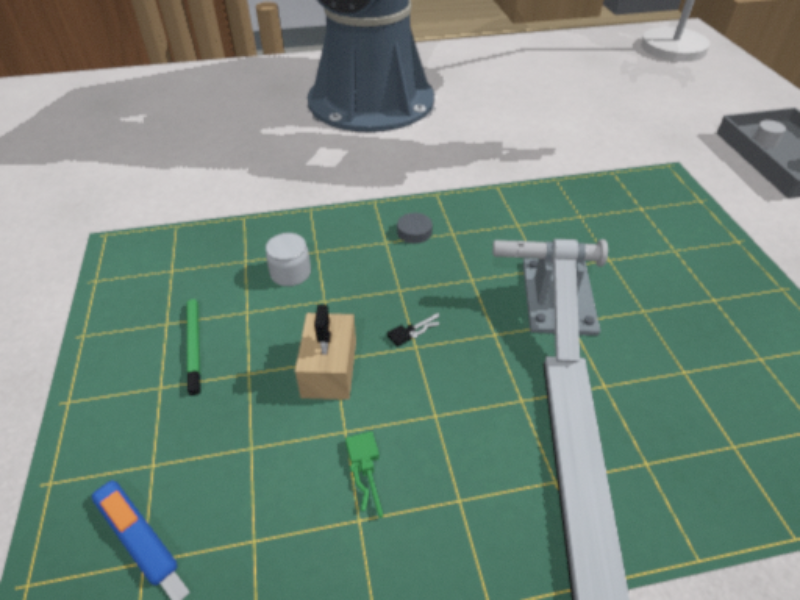

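View pics/b.png

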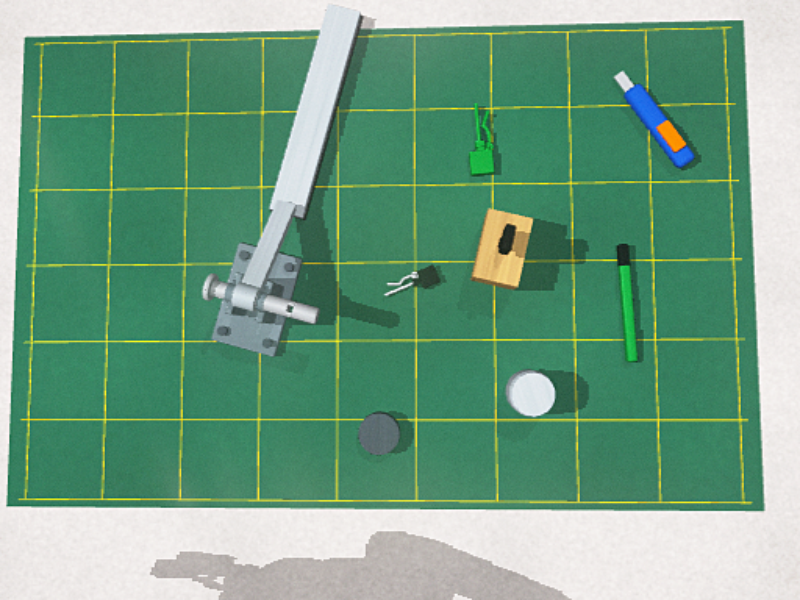

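Scene and top pictures (800x600): the clip candidates in the top view are a black one upright in the wooden block at (507,238), a smaller black one lying at (428,277), and a green one at (482,160). The one in the block fits: it isn't green, it's the larger black one, and it stands in the slot. The pin runs (205,287)-(315,315), with a dark hole near (290,308). I'll confirm in one crop and measure.

```bash
python3 - <<'E'
from h import *
b=np.load('last_top.npz');a=np.load('last_scene.npz')
p=b['p'];q=a['p']
c=lambda im,x,y,w,h:cv2.resize(im[y:y+h,x:x+w],(400,300),interpolation=cv2.INTER_CUBIC)
cv2.imwrite('pics/c.png',np.vstack([np.hstack([c(p,240,120,120,90),c(p,125,160,88,66)]),np.hstack([c(q,170,180,120,90),c(q,310,140,88,66)])]))
for n,D in (('top',b),('scene',a)):
    W=cloud(n,D['d']);im=D['p'].astype(int)
    dark=(im.max(-1)<70)&(im.max(-1)-im.min(-1)<25)&(W[...,2]>.06)
    k,l,s,ce=cv2.connectedComponentsWithStats(dark.astype(np.uint8))
    for i in range(1,k):
        if s[i,4]>15:
            P=W[l==i]; print(n,'dark',s[i],ce[i].round(1),np.median(P,0).round(4),P.min(0).round(4),P.max(0).round(4))
    # wood block top
    hsv=cv2.cvtColor(D['p'],cv2.COLOR_BGR2HSV)
    wood=(hsv[...,0]<25)&(hsv[...,0]>8)&(hsv[...,1]>70)&(abs(W[...,2]-.05)<.006)&(abs(W[...,0]-.5)<.3)
    wood=cv2.morphologyEx(wood.astype(np.uint8),cv2.MORPH_OPEN,np.ones((3,3)))
    k,l,s,ce=cv2.connectedComponentsWithStats(wood)
    i=1+np.argmax(s[1:,4]); P=W[l==i]; print(n,'wood',s[i],np.median(P[:,2]),cv2.minAreaRect(P[:,:2].astype(np.float32)*1000))
E
```

```text
top dark [319 144  11  19 137] [323.9 152.9] [ 0.643  -0.157   0.0985] [ 0.6294 -0.1661  0.06  ] [ 0.659  -0.1505  0.1029]
top wood [ 303  134   38   49 1159] 0.0487903434610677 ((641.2590942382812, -158.30450439453125), (55.07182693481445, 85.56877899169922), 76.86006164550781)
scene dark [204   0  40  11 333] [225.2   4.2] [ 0.0991 -0.0375  0.2091] [ 0.0684 -0.1596  0.1821] [1.0807 0.0105 0.5597]
scene dark [208  12  35  33 227] [218.5  22.8] [ 0.0406 -0.0643  0.1556] [ 0.0032 -0.1596  0.0743] [1.0807 0.0064 0.5597]
scene dark [251  37   6  19  34] [253.9  46.7] [0.0752 0.0384 0.0835] [0.07   0.0299 0.0609] [0.0833 0.0431 0.1082]
scene dark [202 195   9  24 179] [205.9 206.9] [ 0.6567 -0.1576  0.0971] [ 0.633  -0.1652  0.0629] [ 1.0807 -0.1501  0.5597]
scene wood [190 202  36  39 989] 0.04861201385218339 ((644.304931640625, -156.8216552734375), (55.10729217529297, 85.49894714355469), 76.7736587524414)
```

View pics/c.png

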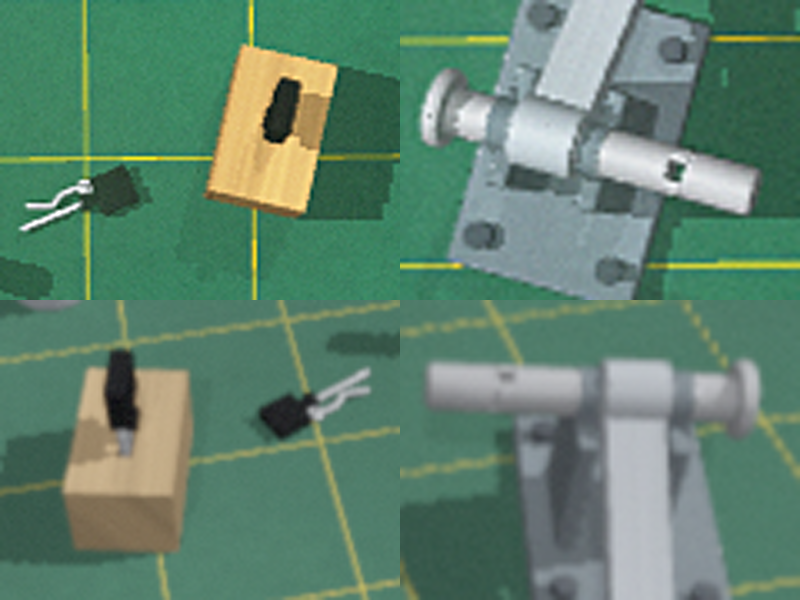

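The crop confirms it: the larger black clip stands upright in the block, and the smaller black one lies loose on the mat. The hole shows in both views, at about (185.5,197.6) in native top pixels and (333.5,156.5) in native scene pixels. Next I measure the pin axis, hole and tab.

```bash
python3 - <<'E'
from h import *
def tri(ut,us):
    A=[];B=[]
    o=[];d=[]
    for n,(u,v) in (('top',ut),('scene',us)):
        m=camera_model(n);T=m['cam_to_world'];r=T[:3,:3]@np.linalg.inv(m['mtx'])@[u,v,1];r/=np.linalg.norm(r)
        M=np.eye(3)-np.outer(r,r);A.append(M);B.append(M@T[:3,3])
    x=np.linalg.lstsq(np.vstack(A),np.hstack(B),rcond=None)[0]
    return x, [np.linalg.norm(M@x-b) for M,b in zip(A,B)]
print('hole tri',tri((185.5,197.6),(333.5,156.5)))
print('hole planes',onplane('top',185.5,197.6,.089),onplane('scene',333.5,156.5,.089))
h0=onplane('top',185.5,197.6,.09)
for n in ('top','scene'):
    D=np.load(f'last_{n}.npz');W=cloud(n,D['d'])
    ax=np.array([.247,.969]);ax/=np.linalg.norm(ax)
    r=W[...,:2]-h0[:2]; t=r@ax; s=r@np.array([ax[1],-ax[0]])
    m=(t>-40e-3)&(t<20e-3)&(abs(s)<.02)&(W[...,2]>.065)&(W[...,2]<.1)
    P=W[m]; 
    bins=[P[(t[m]>a)&(t[m]<=a+.008)] for a in np.arange(-.036,.018,.008)]
    if n=='top':
        C=np.array([[*cv2.minAreaRect((b[:,:2]*1e3).astype(np.float32))[0],b[:,2].max()*1e3,len(b)] for b in bins if len(b)>5]);print(C.round(1))
    (rc)=cv2.minAreaRect((P[:,:2]*1e3).astype(np.float32)); print(n,'pin rect',rc,len(P),'zmax',np.percentile(P[:,2],98),'tmin',t[m].min())
    f=cv2.fitLine((P[:,:2]*1e3).astype(np.float32),cv2.DIST_L2,0,.01,.01).ravel();print('line',f,np.degrees(np.arctan2(f[1],f[0])))
    im=D['p'].astype(int); 
    near=np.hypot(W[...,0]-.643,W[...,1]+.157)<.03
    for lo,hi in((.06,.12),(.0955,.12)):
        T=near&(W[...,2]>lo)&(W[...,2]<hi)&(im.max(-1)<80); Q=W[T]
        print(n,'tab',cv2.minAreaRect((Q[:,:2]*1e3).astype(np.float32)),len(Q),Q.mean(0))
    v,u=np.where(near&(W[...,2]>.053)); 
E
```

```text
hole tri (array([0.56666801, 0.09327251, 0.08451311]), [np.float64(0.0021511985985692463), np.float64(0.002151198598568927)])
hole planes [0.56584371 0.09020284 0.089     ] [0.57160623 0.09312919 0.089     ]
[[559.2  61.3  89.6  30. ]
 [560.1  66.9  90.8  48. ]
 [562.3  74.5  90.2  49. ]
 [564.5  82.3  91.   47. ]
 [566.3  89.7  89.5  38. ]
 [568.5  97.6  90.   56. ]
 [571.  105.5  92.1  47. ]]
top pin rect ((564.9574584960938, 84.58464050292969), (50.828041076660156, 19.911746978759766), 74.54839324951172) 315 zmax 0.09013856680413207 tmin -0.030932498642150655
line [2.6808316e-01 9.6339577e-01 5.6482324e+02 8.3619652e+01] 74.44976
top tab ((645.0147094726562, -158.2318572998047), (11.751493453979492, 30.394271850585938), 75.30152130126953) 141 [ 0.64321619 -0.15736693  0.094063  ]
top tab ((645.2706298828125, -158.82444763183594), (10.931678771972656, 29.46656036376953), 76.92818450927734) 104 [ 0.6446956  -0.15860384  0.09913674]
scene pin rect ((569.6318359375, 84.60482025146484), (47.79552459716797, 17.352529525756836), 75.92144775390625) 270 zmax 0.0897206176391413 tmin -0.028178443043457593
line [2.6588395e-01 9.6400505e-01 5.7202893e+02 8.3778946e+01] 74.58051
scene tab ((648.5394287109375, -157.4756622314453), (11.460947036743164, 30.365297317504883), 77.90543365478516) 185 [ 0.65349731 -0.15772907  0.09148046]
scene tab ((648.499267578125, -157.63121032714844), (11.273868560791016, 30.261585235595703), 76.66532135009766) 103 [ 0.64928926 -0.15746134  0.09864952]
```

The two cameras differ by about 3 mm: tab at top (645.2,-158.8) and scene (648.5,-157.6) mm, tab height about 0.10. I'll use the mean of (647,-158). The jaws need to sit at about 76.8°, so I turn -0.211 about tool z and travel over.

Call:
drive_tool(motion=[{"translation": [0, 0, 0], "dr": [0, 0, -0.105], "jaw": 0}, {"translation": [0, 0, 0], "dr": [0, 0, -0.106], "jaw": 0}, {"translation": [-0.029, -0.029, 0], "dr": [0, 0, 0], "jaw": 0}, {"translation": [-0.029, -0.029, 0], "dr": [0, 0, 0], "jaw": 0}, {"translation": [-0.029, -0.029, 0], "dr": [0, 0, 0], "jaw": 0}], force=60)

```text
time_s: 0.52
position: [0.2996, 0.3916, 0.2498]
eef_rot: [-0.358, -3.121, 0.001]
wrist_force: [0.3, -0.1, 0.0]
grip_width: 1.0
```

Call:
drive_tool(motion=[{"translation": [-0.029, -0.029, 0], "dr": [0, 0, 0], "jaw": 0}, {"translation": [-0.029, -0.029, 0], "dr": [0, 0, 0], "jaw": 0}, {"translation": [-0.029, -0.029, 0], "dr": [0, 0, 0], "jaw": 0}, {"translation": [-0.029, -0.029, 0], "dr": [0, 0, 0], "jaw": 0}, {"translation": [-0.029, -0.029, 0], "dr": [0, 0, 0], "jaw": 0}])

```text
time_s: 0.93
position: [0.4082, 0.2168, 0.2503]
eef_rot: [-0.36, -3.121, 0.0]
wrist_force: [1.6, 1.6, 0.5]
grip_width: 1.002
```

Call:
drive_tool(motion=[{"translation": [-0.029, -0.029, 0], "dr": [0, 0, 0], "jaw": 0}, {"translation": [-0.029, -0.029, 0], "dr": [0, 0, 0], "jaw": 0}, {"translation": [-0.029, -0.029, 0], "dr": [0, 0, 0], "jaw": 0}, {"translation": [-0.029, -0.029, 0], "dr": [0, 0, 0], "jaw": 0}, {"translation": [-0.029, -0.029, 0], "dr": [0, 0, 0], "jaw": 0}])

```text
time_s: 1.35
position: [0.5164, 0.0424, 0.2502]
eef_rot: [-0.36, -3.121, 0.0]
wrist_force: [0.2, 1.1, 0.7]
grip_width: 1.001
```

Call:
drive_tool(motion=[{"translation": [-0.029, -0.029, 0], "dr": [0, 0, 0], "jaw": 0}, {"translation": [-0.029, -0.029, 0], "dr": [0, 0, 0], "jaw": 0}, {"translation": [-0.029, -0.029, 0], "dr": [0, 0, 0], "jaw": 0}, {"translation": [-0.029, -0.029, 0], "dr": [0, 0, 0], "jaw": 0}, {"translation": [0, 0, 0], "dr": [0, 0, 0], "jaw": 0}])

```text
time_s: 1.77
position: [0.6045, -0.1004, 0.2494]
eef_rot: [0.366, 3.12, -0.002]
wrist_force: [0.9, -0.4, 0.2]
grip_width: 1.0
```

Call:
drive_tool(motion=[{"translation": [-0.027, -0.023, 0], "dr": [0, 0, 0], "jaw": 0}, {"translation": [-0.0275, -0.0238, 0], "dr": [0, 0, 0], "jaw": 0}, {"translation": [0, 0, 0.03], "dr": [0, 0, 0], "jaw": 0}, {"translation": [0, 0, 0.03], "dr": [0, 0, 0], "jaw": 0}, {"translation": [0, 0, 0], "dr": [0, 0, 0], "jaw": 0}])

```text
time_s: 2.18
position: [0.6422, -0.1525, 0.1839]
eef_rot: [-0.36, -3.111, -0.003]
wrist_force: [-0.6, -0.5, -0.9]
grip_width: 1.0
```

```bash
python3 - <<'E'
from h import *
a,_=snap('scene');b,_=snap('top');s=telemetry.read_state();print(s['position'],s['eef_rot'])
cv2.imwrite('pics/d.png',np.hstack([cv2.resize(a[130:280,130:280],(400,400)),cv2.resize(b[80:230,250:400],(400,400))]))
E
```

```text
[ 0.64441233 -0.15262529  0.18996935] [-3.59780729e-01 -3.11874443e+00 -6.96338132e-04]
```

View pics/d.png

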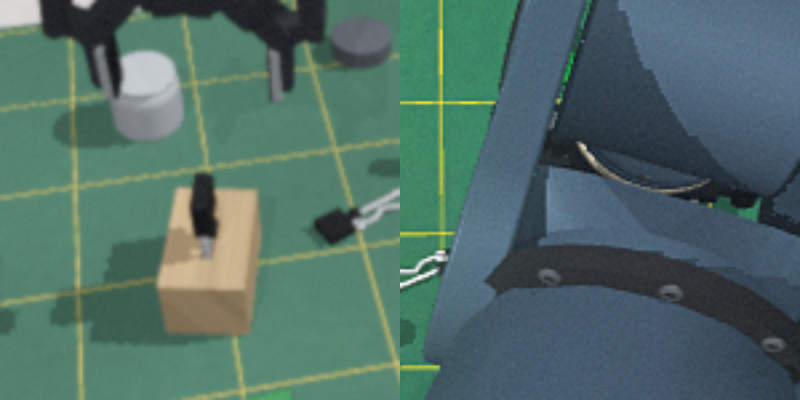

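The scene view shows the open fingers straddling the tab's line with clearance. The arm hides the clip in the top view. I correct a few mm and go down.

Call:
drive_tool(motion=[{"translation": [-0.0037, -0.0047, 0], "dr": [0, 0, 0], "jaw": 0}, {"translation": [0, 0, 0.034], "dr": [0, 0, 0], "jaw": 0}, {"translation": [0, 0, 0.034], "dr": [0, 0, 0], "jaw": 0}, {"translation": [0, 0, 0.034], "dr": [0, 0, 0], "jaw": 0}, {"translation": [0, 0, 0], "dr": [0, 0, 0], "jaw": 0}])

```text
time_s: 2.7
position: [0.6452, -0.1577, 0.0841]
eef_rot: [-0.359, -3.114, -0.002]
wrist_force: [-0.6, -0.2, -1.0]
grip_width: 0.999
```

```bash
python3 - <<'E'
from h import *
a,_=snap('scene');s=telemetry.read_state();print(s['position'],s['eef_rot'],s['wrist_force'])
cv2.imwrite('pics/e.png',cv2.resize(a[150:250,150:270],(720,600),interpolation=cv2.INTER_CUBIC))
E
```

```text
[ 0.64668563 -0.15813909  0.08749985] [-3.59495115e-01 -3.11780507e+00 -9.10336263e-04] [0.50989326 0.15892023 1.54864644]
```

View pics/e.png

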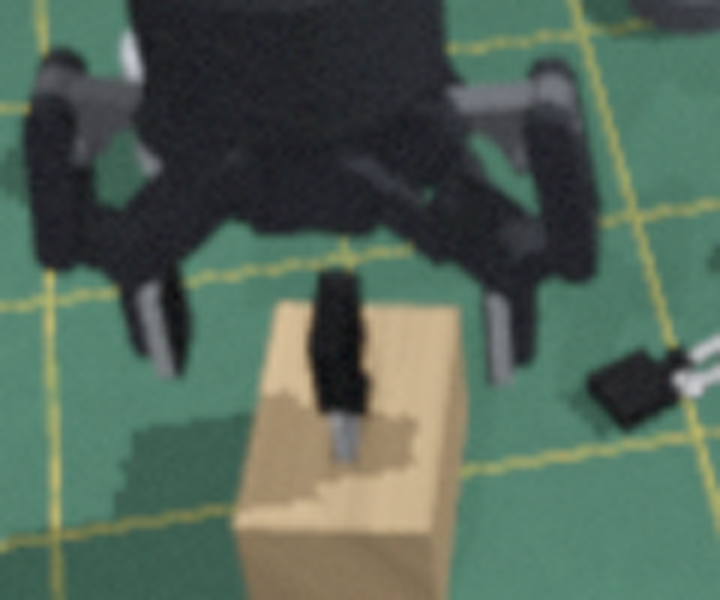

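The tab sits midway between the pads, with pad tips at (170,375) and (500,380) and the tab at (338,335). Closing.

Call:
drive_tool(motion=[{"translation": [0, 0, 0], "dr": [0, 0, 0], "jaw": 100}, {"translation": [0, 0, 0], "dr": [0, 0, 0], "jaw": 200}, {"translation": [0, 0, 0], "dr": [0, 0, 0], "jaw": 255}, {"translation": [0, 0, 0], "dr": [0, 0, 0], "jaw": 255}, {"translation": [0, 0, 0], "dr": [0, 0, 0], "jaw": 255}], force=60)

```text
time_s: 3.17
position: [0.6478, -0.1585, 0.0896]
eef_rot: [0.36, 3.119, -0.001]
wrist_force: [1.1, 0.3, 0.2]
grip_width: 0.3
```

Call:
drive_tool(motion=[{"translation": [0, 0, 0], "dr": [0, 0, 0], "jaw": 255}, {"translation": [0, 0, 0], "dr": [0, 0, 0], "jaw": 255}, {"translation": [0, 0, 0], "dr": [0, 0, 0], "jaw": 255}, {"translation": [0, 0, 0], "dr": [0, 0, 0], "jaw": 255}, {"translation": [0, 0, 0], "dr": [0, 0, 0], "jaw": 255}])

```text
time_s: 3.58
position: [0.6477, -0.1585, 0.0889]
eef_rot: [0.36, 3.12, -0.0]
wrist_force: [-0.5, 0.8, 5.8]
grip_width: 0.128
```

Call:
drive_tool(motion=[{"translation": [0, 0, -0.01], "dr": [0, 0, 0], "jaw": 255}, {"translation": [0, 0, -0.02], "dr": [0, 0, 0], "jaw": 255}, {"translation": [0, 0, -0.03], "dr": [0, 0, 0], "jaw": 255}, {"translation": [0, 0, -0.04], "dr": [0, 0, 0], "jaw": 255}, {"translation": [0, 0, -0.03], "dr": [0, 0, 0], "jaw": 255}])

```text
time_s: 4.0
position: [0.6474, -0.1583, 0.2213]
eef_rot: [0.36, 3.12, -0.0]
wrist_force: [0.7, -0.3, -0.0]
grip_width: 0.125
```

Call:
drive_tool(motion=[{"translation": [0, 0, 0], "dr": [0, 0, 0], "jaw": 255}, {"translation": [0, 0, 0], "dr": [0, 0, 0], "jaw": 255}, {"translation": [0, 0, 0], "dr": [0, 0, 0], "jaw": 255}, {"translation": [0, 0, 0], "dr": [0, 0, 0], "jaw": 255}, {"translation": [0, 0, 0], "dr": [0, 0, 0], "jaw": 255}])

```text
time_s: 4.42
position: [0.6468, -0.1581, 0.2167]
eef_rot: [-0.36, -3.118, -0.001]
wrist_force: [0.3, -0.0, -1.7]
grip_width: 0.132
```

```bash
python3 - <<'E'
from h import *
a,d=snap('scene');s=telemetry.read_state();print(s['position'],s['eef_rot'],s['wrist_force'])
cv2.imwrite('pics/f.png',cv2.resize(a[110:230,150:300],(750,600),interpolation=cv2.INTER_CUBIC))
E
```

```text
[ 0.64687284 -0.15817394  0.2169232 ] [-3.59877227e-01 -3.11865141e+00 -6.75055894e-04] [-0.15121207 -0.12167475 -0.42704752]
```

View pics/f.png

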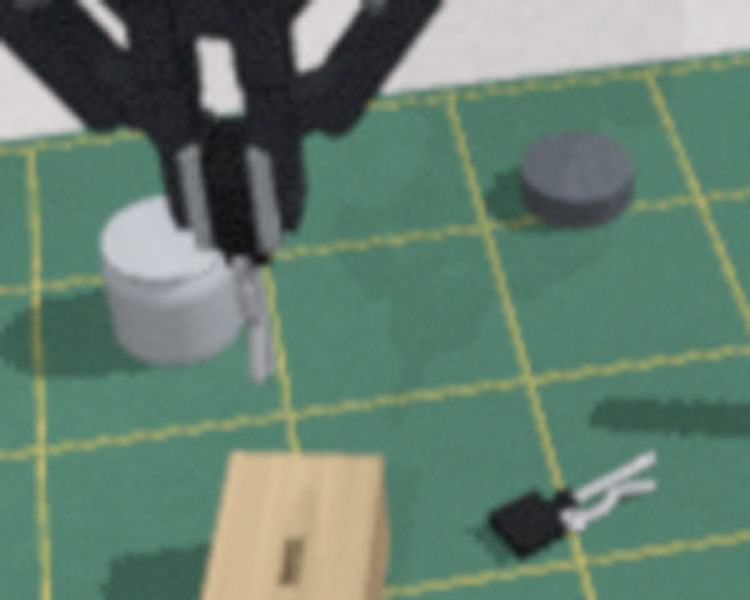

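The clip is held; its prong end shows at crop (260,380) and the slot is empty. Now I travel to the hole, TCP target about (0.569,0.091), turning 2° to the pin.

Call:
drive_tool(motion=[{"translation": [0.0166, 0.0281, 0], "dr": [0, 0, 0], "jaw": 255}, {"translation": [0.0166, 0.0281, 0], "dr": [0, 0, 0], "jaw": 255}, {"translation": [0.0166, 0.0281, 0], "dr": [0, 0, 0], "jaw": 255}, {"translation": [0.0166, 0.0281, 0], "dr": [0, 0, 0], "jaw": 255}, {"translation": [0.0166, 0.0281, 0], "dr": [0, 0, 0], "jaw": 255}])

```text
time_s: 4.88
position: [0.5976, -0.0013, 0.2176]
eef_rot: [-0.36, -3.12, -0.0]
wrist_force: [0.9, 0.5, -1.2]
grip_width: 0.132
```

Call:
drive_tool(motion=[{"translation": [0.0166, 0.0281, 0], "dr": [0, 0, 0], "jaw": 255}, {"translation": [0.0166, 0.0281, 0], "dr": [0, 0, 0], "jaw": 255}, {"translation": [0.0166, 0.0281, 0], "dr": [0, 0, 0], "jaw": 255}, {"translation": [0, 0, 0], "dr": [0, 0, 0.035], "jaw": 255}, {"translation": [0, 0, 0], "dr": [0, 0, 0], "jaw": 255}])

```text
time_s: 5.3
position: [0.5686, 0.0922, 0.2178]
eef_rot: [-0.413, -3.113, 0.0]
wrist_force: [0.0, 0.2, -0.4]
grip_width: 0.132
```

Call:
drive_tool(motion=[{"translation": [0, 0, 0.02], "dr": [0, 0, 0], "jaw": 255}, {"translation": [0, 0, 0.01], "dr": [0, 0, 0], "jaw": 255}, {"translation": [0, 0, 0], "dr": [0, 0, 0], "jaw": 255}, {"translation": [0, 0, 0], "dr": [0, 0, 0], "jaw": 255}, {"translation": [0, 0, 0], "dr": [0, 0, 0], "jaw": 255}])

```text
time_s: 5.72
position: [0.5696, 0.0904, 0.1887]
eef_rot: [0.415, 3.114, 0.0]
wrist_force: [0.4, 0.0, -0.0]
grip_width: 0.129
```

```bash
python3 - <<'E'
from h import *
a,d=snap('scene');b,_=snap('top');s=telemetry.read_state();print(s['position'],s['eef_rot'],s['wrist_force'])
cv2.imwrite('pics/g.png',cv2.resize(a[90:180,290:402],(747,600),interpolation=cv2.INTER_CUBIC))
E
```

```text
[0.56960732 0.09056501 0.18894309] [4.15079064e-01 3.11312110e+00 3.13192661e-04] [ 0.31679149  0.45934935 -0.22338369]
```

View pics/g.png

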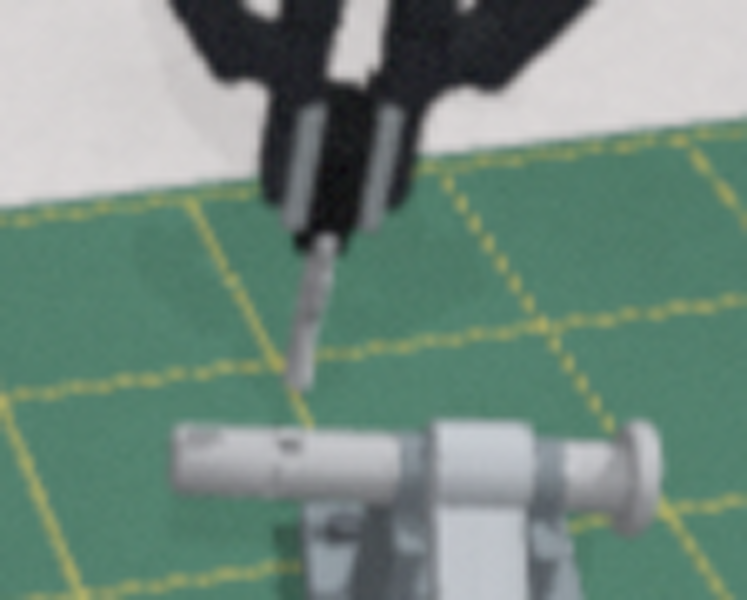

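The prong hangs above the pin, its end at crop (298,385), roughly in line with the hole at (290,445). I project both to compare.

```bash
python3 - <<'E'
from h import *
c=np.array([np.cos(np.radians(74.8)),np.sin(np.radians(74.8))]);xa=np.array([c[1],-c[0]])
hl=onplane('scene',333.5,156.6,.0895)
for z in (.1065,.1085,.1105):
  for px in ((334.7,147.3),(334.2,146.7)):
    t=onplane('scene',*px,z); r=(t-hl)[:2]; print(z,px,t.round(4),'tip-hole along pin y %.4f, x %.4f'%(r@c,r@xa))
d=np.load('last_scene.npz')['d']
W=cloud('scene',d)
for v in range(126,149): 
    u=slice(328,345); m=(abs(W[v,u,1]-.09)<.02)&(W[v,u,0]<.62)&(W[v,u,0]>.52)&(W[v,u,2]>.1)
    if m.any(): P=W[v,u][m];print(v,m.sum(),(np.where(m)[0].mean()+328).round(1),P.mean(0).round(4))
E
```

```text
0.1065 (334.7, 147.3) [0.5659 0.0949 0.1065] tip-hole along pin y 0.0003, x -0.0069
0.1065 (334.2, 146.7) [0.564  0.0945 0.1065] tip-hole along pin y -0.0005, x -0.0086
0.1085 (334.7, 147.3) [0.5682 0.0937 0.1085] tip-hole along pin y -0.0002, x -0.0044
0.1085 (334.2, 146.7) [0.5663 0.0934 0.1085] tip-hole along pin y -0.0010, x -0.0061
0.1105 (334.7, 147.3) [0.5704 0.0926 0.1105] tip-hole along pin y -0.0007, x -0.0019
0.1105 (334.2, 146.7) [0.5686 0.0923 0.1105] tip-hole along pin y -0.0015, x -0.0036
126 9 338.0 [0.576  0.0885 0.1633]
127 8 337.5 [0.5769 0.0875 0.1619]
128 7 338.0 [0.5778 0.0883 0.1603]
129 4 337.5 [0.5794 0.0869 0.1596]
130 4 337.5 [0.5797 0.0871 0.1576]
131 4 337.5 [0.5785 0.0881 0.1544]
132 5 337.0 [0.5767 0.0883 0.1509]
133 5 337.0 [0.5768 0.0887 0.1487]
134 4 336.5 [0.5776 0.0877 0.1473]
135 2 336.5 [0.5812 0.0863 0.148 ]
136 4 336.5 [0.5784 0.088  0.1434]
137 4 335.5 [0.5765 0.0874 0.1399]
138 4 335.5 [0.5758 0.0881 0.1369]
139 4 335.5 [0.5733 0.0897 0.1325]
140 4 335.5 [0.5744 0.0895 0.1311]
141 3 335.0 [0.5743 0.089  0.1288]
142 4 334.5 [0.5717 0.0896 0.1244]
143 4 334.5 [0.5741 0.0888 0.1241]
144 4 334.5 [0.5763 0.0881 0.1237]
145 4 334.5 [0.5753 0.0889 0.1204]
146 4 334.5 [0.577  0.0885 0.1195]
147 5 334.0 [0.575  0.0888 0.1155]
148 3 335.0 [0.5818 0.0878 0.1187]
```

The lowest visible wire is the arm, which is on the camera side. Top puts the prong on the hole along the pin, scene puts it about 2 mm short, so I start +1.2 mm, come down to just above contact and feel.

Call:
drive_tool(motion=[{"translation": [0, 0.0012, 0], "dr": [0, 0, 0], "jaw": 255}, {"translation": [0, 0, 0.008], "dr": [0, 0, 0], "jaw": 255}, {"translation": [0, 0, 0.005], "dr": [0, 0, 0], "jaw": 255}, {"translation": [0, 0, 0.002], "dr": [0, 0, 0], "jaw": 255}, {"translation": [0, 0, 0], "dr": [0, 0, 0], "jaw": 255}])

```text
time_s: 6.23
position: [0.5691, 0.092, 0.1724]
eef_rot: [-0.414, -3.113, 0.0]
wrist_force: [0.4, -0.3, -0.6]
grip_width: 0.132
```

Call:
drive_tool(motion=[{"translation": [0, 0, 0.0005], "dr": [0, 0, 0], "jaw": 255}, {"translation": [0, 0, 0.0005], "dr": [0, 0, 0], "jaw": 255}, {"translation": [0, 0, 0.0005], "dr": [0, 0, 0], "jaw": 255}, {"translation": [0, 0, 0.0005], "dr": [0, 0, 0], "jaw": 255}, {"translation": [0, 0, 0], "dr": [0, 0, 0], "jaw": 255}])

```text
time_s: 6.65
position: [0.5695, 0.092, 0.1713]
eef_rot: [0.415, 3.114, 0.0]
wrist_force: [0.3, -0.2, -0.1]
grip_width: 0.131
```

Call:
drive_tool(motion=[{"translation": [0, 0, 0.0004], "dr": [0, 0, 0], "jaw": 255}, {"translation": [0, 0, 0.0003], "dr": [0, 0, 0], "jaw": 255}, {"translation": [0, 0, 0.0003], "dr": [0, 0, 0], "jaw": 255}, {"translation": [0, 0, 0], "dr": [0, 0, 0], "jaw": 255}, {"translation": [0, 0, 0], "dr": [0, 0, 0], "jaw": 255}])

```text
time_s: 7.07
position: [0.5695, 0.092, 0.1703]
eef_rot: [-0.415, -3.114, 0.0]
wrist_force: [-1.1, 0.5, -0.2]
grip_width: 0.134
```

Call:
drive_tool(motion=[{"translation": [0, 0, 0.0004], "dr": [0, 0, 0], "jaw": 255}, {"translation": [0, 0, 0.0003], "dr": [0, 0, 0], "jaw": 255}, {"translation": [0, 0, 0.0003], "dr": [0, 0, 0], "jaw": 255}, {"translation": [0, 0, 0], "dr": [0, 0, 0], "jaw": 255}, {"translation": [0, 0, 0], "dr": [0, 0, 0], "jaw": 255}])

```text
time_s: 7.48
position: [0.5695, 0.092, 0.1693]
eef_rot: [-0.415, -3.114, 0.0]
wrist_force: [0.2, 0.1, -0.3]
grip_width: 0.129
```

Call:
drive_tool(motion=[{"translation": [0, 0, 0.0004], "dr": [0, 0, 0], "jaw": 255}, {"translation": [0, 0, 0.0003], "dr": [0, 0, 0], "jaw": 255}, {"translation": [0, 0, 0.0003], "dr": [0, 0, 0], "jaw": 255}, {"translation": [0, 0, 0], "dr": [0, 0, 0], "jaw": 255}, {"translation": [0, 0, 0], "dr": [0, 0, 0], "jaw": 255}])

```text
time_s: 7.9
position: [0.5697, 0.092, 0.1686]
eef_rot: [0.415, 3.114, 0.0]
wrist_force: [0.3, 0.1, 4.6]
grip_width: 0.136
```

Contact at TCP z ≈ 0.1688 with 4.6 N. I slide along +y under this light press, watching z and force.

Call:
drive_tool(motion=[{"translation": [0, 0.0003, 0], "dr": [0, 0, 0], "jaw": 255}, {"translation": [0, 0.0003, 0], "dr": [0, 0, 0], "jaw": 255}, {"translation": [0, 0.0004, 0], "dr": [0, 0, 0], "jaw": 255}, {"translation": [0, 0, 0], "dr": [0, 0, 0], "jaw": 255}, {"translation": [0, 0, 0], "dr": [0, 0, 0], "jaw": 255}])

```text
time_s: 8.32
position: [0.5699, 0.0926, 0.1685]
eef_rot: [0.415, 3.114, -0.001]
wrist_force: [-1.1, -2.2, 5.7]
grip_width: 0.13
```

Call:
drive_tool(motion=[{"translation": [0, 0.0003, 0], "dr": [0, 0, 0], "jaw": 255}, {"translation": [0, 0.0003, 0], "dr": [0, 0, 0], "jaw": 255}, {"translation": [0, 0.0004, 0], "dr": [0, 0, 0], "jaw": 255}, {"translation": [0, 0, 0], "dr": [0, 0, 0], "jaw": 255}, {"translation": [0, 0, 0], "dr": [0, 0, 0], "jaw": 255}])

```text
time_s: 8.73
position: [0.5702, 0.0936, 0.1685]
eef_rot: [0.414, 3.114, -0.001]
wrist_force: [-0.5, -2.6, 5.2]
grip_width: 0.126
```

Call:
drive_tool(motion=[{"translation": [0, 0.0003, 0], "dr": [0, 0, 0], "jaw": 255}, {"translation": [0, 0.0003, 0], "dr": [0, 0, 0], "jaw": 255}, {"translation": [0, 0.0004, 0], "dr": [0, 0, 0], "jaw": 255}, {"translation": [0, 0, 0], "dr": [0, 0, 0], "jaw": 255}, {"translation": [0, 0, 0], "dr": [0, 0, 0], "jaw": 255}])

```text
time_s: 9.15
position: [0.5704, 0.0942, 0.1685]
eef_rot: [0.414, 3.114, -0.002]
wrist_force: [-1.1, -5.9, 4.8]
grip_width: 0.129
```

Call:
drive_tool(motion=[{"translation": [0, 0.0003, 0], "dr": [0, 0, 0], "jaw": 255}, {"translation": [0, 0.0003, 0], "dr": [0, 0, 0], "jaw": 255}, {"translation": [0, 0.0004, 0], "dr": [0, 0, 0], "jaw": 255}, {"translation": [0, 0, 0], "dr": [0, 0, 0], "jaw": 255}, {"translation": [0, 0, 0], "dr": [0, 0, 0], "jaw": 255}])

```text
time_s: 9.57
position: [0.5706, 0.0947, 0.1685]
eef_rot: [0.414, 3.114, -0.004]
wrist_force: [-2.3, -7.4, 5.8]
grip_width: 0.131
```

```bash
python3 - <<'E'
from h import *
a,d=snap('scene');s=telemetry.read_state();print(s['position'],s['wrist_force'],s['ft_torque'])
cv2.imwrite('pics/i.png',cv2.resize(a[110:182,300:390],(750,600),interpolation=cv2.INTER_CUBIC))
E
```

```text
[0.57053379 0.09471813 0.16842951] [-1.79139553 -7.68020307  5.66903608] [-1.83910669  0.39994033  0.03262718]
```

View pics/i.png

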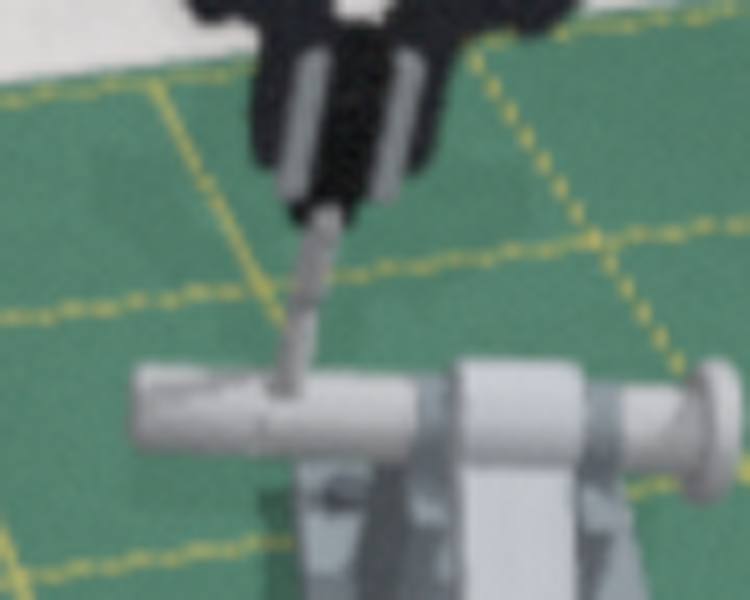

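The arm end sits over the pin at crop (288,390). The lateral force has risen to -7.7 N against 5.7 N of normal force, so the tip is probably caught on a +y wall. I back off in y and probe in z.

Call:
drive_tool(motion=[{"translation": [0, -0.0005, 0], "dr": [0, 0, 0], "jaw": 255}, {"translation": [0, -0.0005, 0], "dr": [0, 0, 0], "jaw": 255}, {"translation": [0, -0.0005, 0], "dr": [0, 0, 0], "jaw": 255}, {"translation": [0, 0, 0], "dr": [0, 0, 0], "jaw": 255}, {"translation": [0, 0, 0], "dr": [0, 0, 0], "jaw": 255}])

```text
time_s: 10.03
position: [0.5703, 0.094, 0.1685]
eef_rot: [0.414, 3.114, -0.001]
wrist_force: [-0.1, -4.1, 5.5]
grip_width: 0.13
```

Call:
drive_tool(motion=[{"translation": [0, 0, 0.0002], "dr": [0, 0, 0], "jaw": 255}, {"translation": [0, 0, 0.0002], "dr": [0, 0, 0], "jaw": 255}, {"translation": [0, 0, 0], "dr": [0, 0, 0], "jaw": 255}, {"translation": [0, 0, 0], "dr": [0, 0, 0], "jaw": 255}, {"translation": [0, 0, 0], "dr": [0, 0, 0], "jaw": 255}])

```text
time_s: 10.45
position: [0.5704, 0.094, 0.1684]
eef_rot: [0.414, 3.113, -0.001]
wrist_force: [-1.5, -3.9, 6.7]
grip_width: 0.129
```

Call:
drive_tool(motion=[{"translation": [0, -0.0005, 0], "dr": [0, 0, 0], "jaw": 255}, {"translation": [0, -0.0003, 0], "dr": [0, 0, 0], "jaw": 255}, {"translation": [0, 0, 0], "dr": [0, 0, 0], "jaw": 255}, {"translation": [0, 0, 0], "dr": [0, 0, 0], "jaw": 255}, {"translation": [0, 0, 0], "dr": [0, 0, 0], "jaw": 255}])

```text
time_s: 10.87
position: [0.5703, 0.0936, 0.1684]
eef_rot: [0.415, 3.113, 0.0]
wrist_force: [-1.1, -1.2, 6.8]
grip_width: 0.13
```

Call:
drive_tool(motion=[{"translation": [0.0003, 0, 0], "dr": [0, 0, 0], "jaw": 255}, {"translation": [0.0003, 0, 0], "dr": [0, 0, 0], "jaw": 255}, {"translation": [0.0004, 0, 0], "dr": [0, 0, 0], "jaw": 255}, {"translation": [0, 0, 0], "dr": [0, 0, 0], "jaw": 255}, {"translation": [0, 0, 0], "dr": [0, 0, 0], "jaw": 255}])

```text
time_s: 11.28
position: [0.5699, 0.0937, 0.1685]
eef_rot: [0.414, 3.112, 0.0]
wrist_force: [1.6, -2.6, 4.9]
grip_width: 0.129
```

Call:
drive_tool(motion=[{"translation": [0.0003, 0, 0], "dr": [0, 0, 0], "jaw": 255}, {"translation": [0.0003, 0, 0], "dr": [0, 0, 0], "jaw": 255}, {"translation": [0.0004, 0, 0], "dr": [0, 0, 0], "jaw": 255}, {"translation": [0, 0, 0], "dr": [0, 0, 0], "jaw": 255}, {"translation": [0, 0, 0], "dr": [0, 0, 0], "jaw": 255}])

```text
time_s: 11.7
position: [0.5693, 0.0939, 0.1686]
eef_rot: [0.414, 3.111, 0.0]
wrist_force: [5.3, -3.9, 4.6]
grip_width: 0.13
```

Call:
drive_tool(motion=[{"translation": [0.0003, 0, 0], "dr": [0, 0, 0], "jaw": 255}, {"translation": [0.0003, 0, 0], "dr": [0, 0, 0], "jaw": 255}, {"translation": [0.0004, 0, 0], "dr": [0, 0, 0], "jaw": 255}, {"translation": [0, 0, 0], "dr": [0, 0, 0], "jaw": 255}, {"translation": [0, 0, 0], "dr": [0, 0, 0], "jaw": 255}])

```text
time_s: 12.12
position: [0.5682, 0.0942, 0.1686]
eef_rot: [0.414, 3.111, 0.0]
wrist_force: [4.9, -2.8, 5.9]
grip_width: 0.133
```

Friction turns out to be high, so lateral force is a weak cue. I hop instead: lift 2 mm, shift back toward the top-camera estimate, and probe down.

Call:
drive_tool(motion=[{"translation": [0, 0, -0.002], "dr": [0, 0, 0], "jaw": 255}, {"translation": [-0.0022, -0.0028, 0], "dr": [0, 0, 0], "jaw": 255}, {"translation": [0, 0, 0], "dr": [0, 0, 0], "jaw": 255}, {"translation": [0, 0, 0], "dr": [0, 0, 0], "jaw": 255}, {"translation": [0, 0, 0], "dr": [0, 0, 0], "jaw": 255}])

```text
time_s: 12.53
position: [0.5682, 0.0912, 0.1695]
eef_rot: [-0.415, -3.113, -0.0]
wrist_force: [-0.4, 1.0, -1.0]
grip_width: 0.131
```

Call:
drive_tool(motion=[{"translation": [0, 0, 0.0008], "dr": [0, 0, 0], "jaw": 255}, {"translation": [0, 0, 0.0006], "dr": [0, 0, 0], "jaw": 255}, {"translation": [0, 0, 0.0006], "dr": [0, 0, 0], "jaw": 255}, {"translation": [0, 0, 0], "dr": [0, 0, 0], "jaw": 255}, {"translation": [0, 0, 0], "dr": [0, 0, 0], "jaw": 255}])

```text
time_s: 12.95
position: [0.5686, 0.0912, 0.1685]
eef_rot: [0.415, 3.114, 0.0]
wrist_force: [-1.2, -0.0, 6.6]
grip_width: 0.129
```

Call:
drive_tool(motion=[{"translation": [0, 0, -0.002], "dr": [0, 0, 0], "jaw": 255}, {"translation": [-0.0005, -0.0015, 0], "dr": [0, 0, 0], "jaw": 255}, {"translation": [0, 0, 0.0008], "dr": [0, 0, 0], "jaw": 255}, {"translation": [0, 0, 0.0006], "dr": [0, 0, 0], "jaw": 255}, {"translation": [0, 0, 0.0006], "dr": [0, 0, 0], "jaw": 255}])

```text
time_s: 13.37
position: [0.5689, 0.0896, 0.1685]
eef_rot: [0.415, 3.113, 0.001]
wrist_force: [1.1, 3.6, 4.1]
grip_width: 0.134
```

Call:
drive_tool(motion=[{"translation": [0, 0, 0], "dr": [0, 0, 0], "jaw": 255}, {"translation": [0, 0, 0], "dr": [0, 0, 0], "jaw": 255}, {"translation": [0, 0, -0.002], "dr": [0, 0, 0], "jaw": 255}, {"translation": [0, -0.0015, 0], "dr": [0, 0, 0], "jaw": 255}, {"translation": [0, 0, 0], "dr": [0, 0, 0], "jaw": 255}])

```text
time_s: 13.78
position: [0.5679, 0.0878, 0.1699]
eef_rot: [-0.414, -3.113, 0.001]
wrist_force: [-2.5, 1.3, 5.2]
grip_width: 0.132
```

Call:
drive_tool(motion=[{"translation": [0, 0, 0.0008], "dr": [0, 0, 0], "jaw": 255}, {"translation": [0, 0, 0.0006], "dr": [0, 0, 0], "jaw": 255}, {"translation": [0, 0, 0.0006], "dr": [0, 0, 0], "jaw": 255}, {"translation": [0, 0, 0], "dr": [0, 0, 0], "jaw": 255}, {"translation": [0, 0, 0], "dr": [0, 0, 0], "jaw": 255}])

```text
time_s: 14.2
position: [0.5682, 0.0878, 0.169]
eef_rot: [0.415, 3.114, -0.001]
wrist_force: [-5.1, 0.8, 16.0]
grip_width: 0.132
```

At y = 0.0878 the surface stands about 1 mm higher, so the earlier touches (y 0.0896 to 0.0945) were inside the mouth, centred near y 0.092. The x reaction here pushes to -x, so the tip lies on the pin's -x side. I lift, shift +x about 2 mm and probe.

Call:
drive_tool(motion=[{"translation": [0, 0, -0.003], "dr": [0, 0, 0], "jaw": 255}, {"translation": [-0.002, 0.0043, 0], "dr": [0, 0, 0], "jaw": 255}, {"translation": [0, 0, 0], "dr": [0, 0, 0], "jaw": 255}, {"translation": [0, 0, 0], "dr": [0, 0, 0], "jaw": 255}, {"translation": [0, 0, 0], "dr": [0, 0, 0], "jaw": 255}])

```text
time_s: 14.62
position: [0.5711, 0.0917, 0.1704]
eef_rot: [-0.414, -3.113, 0.0]
wrist_force: [-0.3, -0.8, -0.3]
grip_width: 0.131
```

Call:
drive_tool(motion=[{"translation": [0, 0, 0.0008], "dr": [0, 0, 0], "jaw": 255}, {"translation": [0, 0, 0.0008], "dr": [0, 0, 0], "jaw": 255}, {"translation": [0, 0, 0.0006], "dr": [0, 0, 0], "jaw": 255}, {"translation": [0, 0, 0.0006], "dr": [0, 0, 0], "jaw": 255}, {"translation": [0, 0, 0], "dr": [0, 0, 0], "jaw": 255}])

```text
time_s: 15.03
position: [0.5713, 0.0917, 0.1681]
eef_rot: [0.415, 3.114, 0.0]
wrist_force: [0.1, -0.8, 1.1]
grip_width: 0.133
```

Call:
drive_tool(motion=[{"translation": [0, 0, 0], "dr": [0, 0, 0], "jaw": 255}, {"translation": [0, 0, 0], "dr": [0, 0, 0], "jaw": 255}, {"translation": [0, 0, 0.0003], "dr": [0, 0, 0], "jaw": 255}, {"translation": [0, 0, 0], "dr": [0, 0, 0], "jaw": 255}, {"translation": [0, 0, 0], "dr": [0, 0, 0], "jaw": 255}])

```text
time_s: 15.45
position: [0.5713, 0.0917, 0.1678]
eef_rot: [0.415, 3.114, 0.0]
wrist_force: [0.4, -0.7, 0.3]
grip_width: 0.125
```

Lower than before with no force, so it looks like it's in. I continue down gently.

Call:
drive_tool(motion=[{"translation": [0, 0, 0.0004], "dr": [0, 0, 0], "jaw": 255}, {"translation": [0, 0, 0.0004], "dr": [0, 0, 0], "jaw": 255}, {"translation": [0, 0, 0.0004], "dr": [0, 0, 0], "jaw": 255}, {"translation": [0, 0, 0], "dr": [0, 0, 0], "jaw": 255}, {"translation": [0, 0, 0], "dr": [0, 0, 0], "jaw": 255}])

```text
time_s: 15.87
position: [0.5715, 0.0917, 0.1667]
eef_rot: [0.415, 3.113, 0.0]
wrist_force: [3.6, -0.4, 1.8]
grip_width: 0.128
```

Call:
drive_tool(motion=[{"translation": [0, 0, 0.0004], "dr": [0, 0, 0], "jaw": 255}, {"translation": [0, 0, 0.0004], "dr": [0, 0, 0], "jaw": 255}, {"translation": [0, 0, 0], "dr": [0, 0, 0], "jaw": 255}, {"translation": [0, 0, 0], "dr": [0, 0, 0], "jaw": 255}, {"translation": [0, 0, 0], "dr": [0, 0, 0], "jaw": 255}])

```text
time_s: 16.28
position: [0.5714, 0.0917, 0.1658]
eef_rot: [0.415, 3.114, 0.0]
wrist_force: [4.1, -1.1, 0.8]
grip_width: 0.131
```

Call:
drive_tool(motion=[{"translation": [-0.0004, 0, 0], "dr": [0, 0, 0], "jaw": 255}, {"translation": [0, 0, 0.0005], "dr": [0, 0, 0], "jaw": 255}, {"translation": [0, 0, 0.0005], "dr": [0, 0, 0], "jaw": 255}, {"translation": [0, 0, 0.0005], "dr": [0, 0, 0], "jaw": 255}, {"translation": [0, 0, 0], "dr": [0, 0, 0], "jaw": 255}])

```text
time_s: 16.7
position: [0.5716, 0.0916, 0.1642]
eef_rot: [-0.415, -3.114, 0.0]
wrist_force: [4.8, -0.4, -0.3]
grip_width: 0.132
```

Call:
drive_tool(motion=[{"translation": [0, 0, 0.0005], "dr": [0, 0, 0], "jaw": 255}, {"translation": [0, 0, 0.0005], "dr": [0, 0, 0], "jaw": 255}, {"translation": [0, 0, 0.0005], "dr": [0, 0, 0], "jaw": 255}, {"translation": [0, 0, 0], "dr": [0, 0, 0], "jaw": 255}, {"translation": [0, 0, 0], "dr": [0, 0, 0], "jaw": 255}])

```text
time_s: 17.12
position: [0.5716, 0.0916, 0.1627]
eef_rot: [-0.415, -3.114, 0.0]
wrist_force: [4.7, -0.9, 0.3]
grip_width: 0.133
```

Call:
drive_tool(motion=[{"translation": [-0.0006, 0, 0], "dr": [0, 0, 0], "jaw": 255}, {"translation": [0, 0, 0.0007], "dr": [0, 0, 0], "jaw": 255}, {"translation": [0, 0, 0.0007], "dr": [0, 0, 0], "jaw": 255}, {"translation": [0, 0, 0.0006], "dr": [0, 0, 0], "jaw": 255}, {"translation": [0, 0, 0], "dr": [0, 0, 0], "jaw": 255}])

```text
time_s: 17.53
position: [0.5719, 0.0915, 0.1605]
eef_rot: [-0.415, -3.113, 0.0]
wrist_force: [2.5, -1.0, -0.5]
grip_width: 0.128
```

Call:
drive_tool(motion=[{"translation": [0, 0, 0.0007], "dr": [0, 0, 0], "jaw": 255}, {"translation": [0, 0, 0.0007], "dr": [0, 0, 0], "jaw": 255}, {"translation": [0, 0, 0.0006], "dr": [0, 0, 0], "jaw": 255}, {"translation": [0, 0, 0], "dr": [0, 0, 0], "jaw": 255}, {"translation": [0, 0, 0], "dr": [0, 0, 0], "jaw": 255}])

```text
time_s: 17.95
position: [0.572, 0.0915, 0.1586]
eef_rot: [-0.415, -3.114, 0.0]
wrist_force: [2.2, -0.1, -0.8]
grip_width: 0.127
```

Call:
drive_tool(motion=[{"translation": [-0.0003, 0, 0.001], "dr": [0, 0, 0], "jaw": 255}, {"translation": [0, 0, 0.001], "dr": [0, 0, 0], "jaw": 255}, {"translation": [0, 0, 0.001], "dr": [0, 0, 0], "jaw": 255}, {"translation": [0, 0, 0.001], "dr": [0, 0, 0], "jaw": 255}, {"translation": [0, 0, 0], "dr": [0, 0, 0], "jaw": 255}])

```text
time_s: 18.37
position: [0.5723, 0.0914, 0.1545]
eef_rot: [-0.415, -3.113, 0.0]
wrist_force: [0.4, 0.2, -1.4]
grip_width: 0.13
```

Call:
drive_tool(motion=[{"translation": [0, 0, 0.001], "dr": [0, 0, 0], "jaw": 255}, {"translation": [0, 0, 0.001], "dr": [0, 0, 0], "jaw": 255}, {"translation": [0, 0, 0.001], "dr": [0, 0, 0], "jaw": 255}, {"translation": [0, 0, 0.001], "dr": [0, 0, 0], "jaw": 255}, {"translation": [0, 0, 0], "dr": [0, 0, 0], "jaw": 255}])

```text
time_s: 18.78
position: [0.5723, 0.0914, 0.1505]
eef_rot: [-0.415, -3.114, 0.0]
wrist_force: [1.1, -0.9, -1.6]
grip_width: 0.133
```

Call:
drive_tool(motion=[{"translation": [0, 0, 0.001], "dr": [0, 0, 0], "jaw": 255}, {"translation": [0, 0, 0.001], "dr": [0, 0, 0], "jaw": 255}, {"translation": [0, 0, 0.001], "dr": [0, 0, 0], "jaw": 255}, {"translation": [0, 0, 0.001], "dr": [0, 0, 0], "jaw": 255}, {"translation": [0, 0, 0], "dr": [0, 0, 0], "jaw": 255}])

```text
time_s: 19.2
position: [0.5725, 0.0914, 0.1466]
eef_rot: [-0.415, -3.114, 0.0]
wrist_force: [-0.6, 0.1, -0.8]
grip_width: 0.132
```

Call:
drive_tool(motion=[{"translation": [0, 0, 0.001], "dr": [0, 0, 0], "jaw": 255}, {"translation": [0, 0, 0.001], "dr": [0, 0, 0], "jaw": 255}, {"translation": [0, 0, 0.001], "dr": [0, 0, 0], "jaw": 255}, {"translation": [0, 0, 0.001], "dr": [0, 0, 0], "jaw": 255}, {"translation": [0, 0, 0], "dr": [0, 0, 0], "jaw": 255}])

```text
time_s: 19.62
position: [0.5724, 0.0914, 0.1426]
eef_rot: [-0.415, -3.114, 0.0]
wrist_force: [0.9, -0.8, -0.0]
grip_width: 0.127
```

Call:
drive_tool(motion=[{"translation": [0, 0, 0.001], "dr": [0, 0, 0], "jaw": 255}, {"translation": [0, 0, 0.001], "dr": [0, 0, 0], "jaw": 255}, {"translation": [0, 0, 0.001], "dr": [0, 0, 0], "jaw": 255}, {"translation": [0, 0, 0.001], "dr": [0, 0, 0], "jaw": 255}, {"translation": [0, 0, 0], "dr": [0, 0, 0], "jaw": 255}])

```text
time_s: 20.03
position: [0.5724, 0.0914, 0.1386]
eef_rot: [-0.415, -3.114, 0.0]
wrist_force: [0.7, -0.3, -0.8]
grip_width: 0.127
```

Call:
drive_tool(motion=[{"translation": [0, 0, 0.001], "dr": [0, 0, 0], "jaw": 255}, {"translation": [0, 0, 0.001], "dr": [0, 0, 0], "jaw": 255}, {"translation": [0, 0, 0.001], "dr": [0, 0, 0], "jaw": 255}, {"translation": [0, 0, 0.001], "dr": [0, 0, 0], "jaw": 255}, {"translation": [0, 0, 0], "dr": [0, 0, 0], "jaw": 255}])

```text
time_s: 20.45
position: [0.5724, 0.0914, 0.1345]
eef_rot: [-0.415, -3.114, 0.0]
wrist_force: [1.4, -0.6, -1.3]
grip_width: 0.131
```

Call:
drive_tool(motion=[{"translation": [0, 0, 0.001], "dr": [0, 0, 0], "jaw": 255}, {"translation": [0, 0, 0.001], "dr": [0, 0, 0], "jaw": 255}, {"translation": [0, 0, 0.001], "dr": [0, 0, 0], "jaw": 255}, {"translation": [0, 0, 0], "dr": [0, 0, 0], "jaw": 255}, {"translation": [0, 0, 0], "dr": [0, 0, 0], "jaw": 255}])

```text
time_s: 20.87
position: [0.5722, 0.0914, 0.1315]
eef_rot: [-0.415, -3.113, 0.0]
wrist_force: [1.9, -0.2, -1.1]
grip_width: 0.132
```

Call:
drive_tool(motion=[{"translation": [0, 0, 0.001], "dr": [0, 0, 0], "jaw": 255}, {"translation": [0, 0, 0.001], "dr": [0, 0, 0], "jaw": 255}, {"translation": [0, 0, 0.001], "dr": [0, 0, 0], "jaw": 255}, {"translation": [0, 0, 0], "dr": [0, 0, 0], "jaw": 255}, {"translation": [0, 0, 0], "dr": [0, 0, 0], "jaw": 255}])

```text
time_s: 21.28
position: [0.5724, 0.0914, 0.1286]
eef_rot: [-0.415, -3.114, 0.0]
wrist_force: [1.5, -1.3, -2.1]
grip_width: 0.131
```

The expected spring resistance hasn't shown in the readings, so I check by eye (picture 9).

```bash
python3 - <<'E'
from h import *
a,d=snap('scene');s=telemetry.read_state();print(s['position'],s['wrist_force'],s['ft_torque'])
cv2.imwrite('pics/j.png',cv2.resize(a[110:190,300:400],(750,600),interpolation=cv2.INTER_CUBIC))
E
```

```text
[0.57238047 0.09137005 0.12867621] [ 1.05206601  0.19224802 -1.07496578] [-0.12412544 -0.19681226 -0.03057056]
```

View pics/j.png

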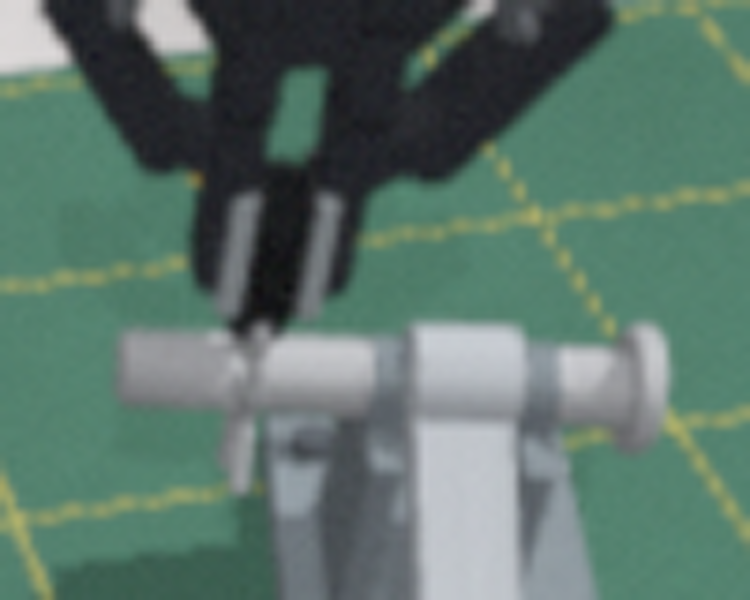

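The arm passes in front of the pin at crop (240,400) and hangs below it, with the tab's shoulder still above the shank. I keep pushing to the stop.

Call:
drive_tool(motion=[{"translation": [0, 0, 0.001], "dr": [0, 0, 0], "jaw": 255}, {"translation": [0, 0, 0.001], "dr": [0, 0, 0], "jaw": 255}, {"translation": [0, 0, 0.001], "dr": [0, 0, 0], "jaw": 255}, {"translation": [0, 0, 0], "dr": [0, 0, 0], "jaw": 255}, {"translation": [0, 0, 0], "dr": [0, 0, 0], "jaw": 255}])

```text
time_s: 21.75
position: [0.5723, 0.0914, 0.1255]
eef_rot: [-0.415, -3.114, 0.0]
wrist_force: [0.4, -0.0, -1.8]
grip_width: 0.133
```

Call:
drive_tool(motion=[{"translation": [0, 0, 0.001], "dr": [0, 0, 0], "jaw": 255}, {"translation": [0, 0, 0.001], "dr": [0, 0, 0], "jaw": 255}, {"translation": [0, 0, 0.0005], "dr": [0, 0, 0], "jaw": 255}, {"translation": [0, 0, 0], "dr": [0, 0, 0], "jaw": 255}, {"translation": [0, 0, 0], "dr": [0, 0, 0], "jaw": 255}])

```text
time_s: 22.17
position: [0.5723, 0.0914, 0.1231]
eef_rot: [-0.415, -3.114, 0.0]
wrist_force: [-0.3, 1.6, -0.4]
grip_width: 0.129
```

Call:
drive_tool(motion=[{"translation": [0, 0, 0.0007], "dr": [0, 0, 0], "jaw": 255}, {"translation": [0, 0, 0.0007], "dr": [0, 0, 0], "jaw": 255}, {"translation": [0, 0, 0.0006], "dr": [0, 0, 0], "jaw": 255}, {"translation": [0, 0, 0], "dr": [0, 0, 0], "jaw": 255}, {"translation": [0, 0, 0], "dr": [0, 0, 0], "jaw": 255}])

```text
time_s: 22.58
position: [0.5723, 0.0914, 0.1211]
eef_rot: [-0.415, -3.114, 0.0]
wrist_force: [-1.5, 0.5, 0.1]
grip_width: 0.13
```

Call:
drive_tool(motion=[{"translation": [0, 0, 0.0004], "dr": [0, 0, 0], "jaw": 255}, {"translation": [0, 0, 0.0003], "dr": [0, 0, 0], "jaw": 255}, {"translation": [0, 0, 0.0003], "dr": [0, 0, 0], "jaw": 255}, {"translation": [0, 0, 0], "dr": [0, 0, 0], "jaw": 255}, {"translation": [0, 0, 0], "dr": [0, 0, 0], "jaw": 255}])

```text
time_s: 23.0
position: [0.5724, 0.0914, 0.1208]
eef_rot: [-0.415, -3.114, -0.0]
wrist_force: [-4.4, 1.0, 6.6]
grip_width: 0.125
```

Call:
drive_tool(motion=[{"translation": [0, 0, 0.0003], "dr": [0, 0, 0], "jaw": 255}, {"translation": [0, 0, 0.0003], "dr": [0, 0, 0], "jaw": 255}, {"translation": [0, 0, 0], "dr": [0, 0, 0], "jaw": 255}, {"translation": [0, 0, 0], "dr": [0, 0, 0], "jaw": 255}, {"translation": [0, 0, 0], "dr": [0, 0, 0], "jaw": 255}])

```text
time_s: 23.42
position: [0.5725, 0.0914, 0.1207]
eef_rot: [0.415, 3.114, 0.0]
wrist_force: [-6.3, -0.1, 11.8]
grip_width: 0.129
```

Call:
drive_tool(motion=[{"translation": [-0.0, 0, 0.0002], "dr": [0, 0, 0], "jaw": 255}, {"translation": [0, 0, 0], "dr": [0, 0, 0], "jaw": 255}, {"translation": [0, 0, 0], "dr": [0, 0, 0], "jaw": 255}, {"translation": [0, 0, 0], "dr": [0, 0, 0], "jaw": 255}, {"translation": [0, 0, 0], "dr": [0, 0, 0], "jaw": 255}])

```text
time_s: 23.83
position: [0.5725, 0.0914, 0.1207]
eef_rot: [0.415, 3.114, 0.0]
wrist_force: [-6.1, 0.9, 14.4]
grip_width: 0.129
```

```bash
python3 - <<'E'
from h import *
a,d=snap('scene');s=telemetry.read_state();print(s['position'],s['wrist_force'],s['ft_torque'])
cv2.imwrite('pics/k.png',cv2.resize(a[130:190,300:375],(750,600),interpolation=cv2.INTER_CUBIC))
E
```

```text
[0.57252719 0.09141776 0.12068118] [-7.57489132  0.03834878 13.30533057] [ 0.03677199  1.30071368 -0.01835903]
```

View pics/k.png

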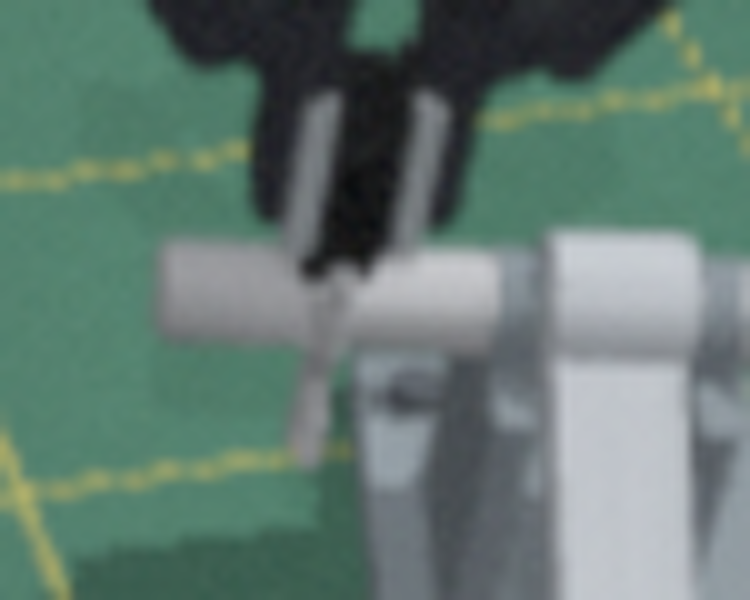

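The shoulder sits on the shank, with a stiff stop at 13-14 N. The waist bend shows at crop (322,355), just under the shank's lower edge at y≈345. I relax the push, open partway and rise.

Call:
drive_tool(motion=[{"translation": [0.0003, 0, -0.0004], "dr": [0, 0, 0], "jaw": 255}, {"translation": [0.0003, 0, -0.0003], "dr": [0, 0, 0], "jaw": 255}, {"translation": [0, 0, 0], "dr": [0, 0, 0], "jaw": 230}, {"translation": [0, 0, 0], "dr": [0, 0, 0], "jaw": 200}, {"translation": [0, 0, 0], "dr": [0, 0, 0], "jaw": 170}])

```text
time_s: 24.3
position: [0.5721, 0.0915, 0.1202]
eef_rot: [0.415, 3.114, 0.0]
wrist_force: [-0.5, -0.3, 0.4]
grip_width: 0.331
```

Call:
drive_tool(motion=[{"translation": [0, 0, 0], "dr": [0, 0, 0], "jaw": 150}, {"translation": [0, 0, 0], "dr": [0, 0, 0], "jaw": 150}, {"translation": [0, 0, 0], "dr": [0, 0, 0], "jaw": 150}, {"translation": [0, 0, 0], "dr": [0, 0, 0], "jaw": 150}, {"translation": [0, 0, 0], "dr": [0, 0, 0], "jaw": 150}])

```text
time_s: 24.72
position: [0.5719, 0.0915, 0.1201]
eef_rot: [-0.415, -3.114, 0.0]
wrist_force: [0.5, 0.1, -0.1]
grip_width: 0.412
```

Released cleanly. I rise and swing clear so both cameras can check.

Call:
drive_tool(motion=[{"translation": [0, 0, -0.005], "dr": [0, 0, 0], "jaw": 150}, {"translation": [0, 0, -0.02], "dr": [0, 0, 0], "jaw": 150}, {"translation": [0, 0, -0.035], "dr": [0, 0, 0], "jaw": 150}, {"translation": [0, 0, -0.035], "dr": [0, 0, 0], "jaw": 150}, {"translation": [0, 0, -0.03], "dr": [0, 0, 0], "jaw": 150}])

```text
time_s: 25.13
position: [0.5719, 0.0916, 0.2478]
eef_rot: [0.415, 3.113, 0.0]
wrist_force: [-0.3, 0.0, 0.9]
grip_width: 0.414
```

Call:
drive_tool(motion=[{"translation": [0.02, 0.035, 0], "dr": [0, 0, 0], "jaw": 150}, {"translation": [0.02, 0.035, 0], "dr": [0, 0, 0], "jaw": 150}, {"translation": [0.02, 0.035, 0], "dr": [0, 0, 0], "jaw": 150}, {"translation": [0.02, 0.035, 0], "dr": [0, 0, 0], "jaw": 150}, {"translation": [0.02, 0.035, 0], "dr": [0, 0, 0], "jaw": 150}])

```text
time_s: 25.55
position: [0.5204, 0.2883, 0.2458]
eef_rot: [0.415, 3.113, 0.001]
wrist_force: [0.5, -0.3, -0.6]
grip_width: 0.412
```

Call:
drive_tool(motion=[{"translation": [0.02, 0.035, 0], "dr": [0, 0, 0], "jaw": 150}, {"translation": [0.02, 0.035, 0], "dr": [0, 0, 0], "jaw": 150}, {"translation": [0, 0, 0], "dr": [0, 0, 0], "jaw": 150}, {"translation": [0, 0, 0], "dr": [0, 0, 0], "jaw": 150}, {"translation": [0, 0, 0], "dr": [0, 0, 0], "jaw": 150}])

```text
time_s: 25.97
position: [0.5009, 0.3643, 0.2453]
eef_rot: [0.414, 3.114, -0.001]
wrist_force: [0.2, 0.4, 0.4]
grip_width: 0.411
```

```bash
python3 - <<'E'
from h import *
a,d=snap('scene');b,e=snap('top');s=telemetry.read_state();print(s['time_s'],s['position'],s['wrist_force'])
c=lambda im,x,y,w,h:cv2.resize(im[y:y+h,x:x+w],(400,400),interpolation=cv2.INTER_CUBIC)
cv2.imwrite('pics/l.png',np.hstack([c(a,300,115,75,75),c(b,140,155,75,75)]))
for n,D,im in (('scene',d,a),('top',e,b)):
    W=cloud(n,D); m=(np.hypot(W[...,0]-.572,W[...,1]-.0915)<.03)&(W[...,2]>.095)&(W[...,2]<.15)&(im.max(-1)<80)
    P=W[m]; print(n,m.sum(),'ztop',np.percentile(P[:,2],[50,90,98]).round(4),cv2.minAreaRect((P[P[:,2]>np.percentile(P[:,2],90)-.004][:,:2]*1e3).astype(np.float32)))
E
```

```text
26.0667 [0.50135457 0.36350786 0.24538667] [ 0.46841636 -0.82602732 -0.21565092]
scene 168 ztop [0.1238 0.1314 0.1328] ((577.5940551757812, 89.96754455566406), (10.051353454589844, 30.543746948242188), 76.71003723144531)
top 194 ztop [0.1294 0.1326 0.1337] ((573.1338500976562, 89.24671173095703), (12.089942932128906, 29.29337501525879), 77.15702819824219)
```

View pics/l.png

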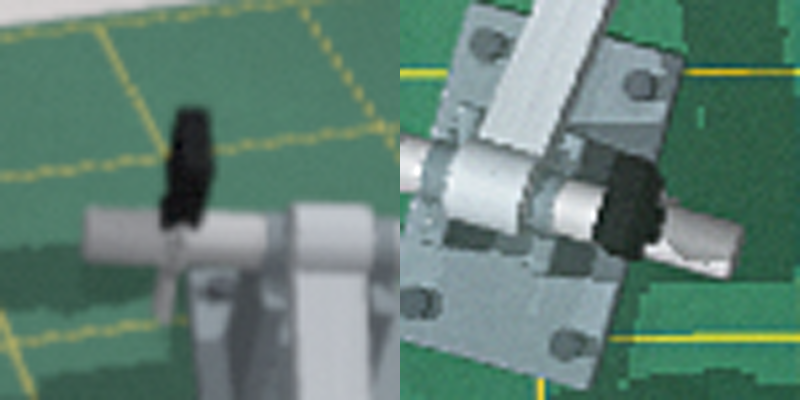

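The clip stands in the pin with its shoulder on the shank: tab at (190,150) in the scene half and (632,205) in the top half, arm below the shank at (163,300). Top height is 0.1328-0.1337 against 0.1325 expected. The tab centre reads a few mm to +x, so I check the tilt before handing in.

```bash
python3 - <<'E'
from h import *
c=np.radians(74.8);ya=np.array([np.cos(c),np.sin(c)]);xa=np.array([ya[1],-ya[0]])
for n in('top','scene'):
    D=np.load(f'last_{n}.npz');W=cloud(n,D['d']);im=D['p']
    m=(np.hypot(W[...,0]-.574,W[...,1]-.09)<.03)&(W[...,2]>.126)&(W[...,2]<.14)&(im.max(-1)<80)
    P=W[m]; x=(P[:,:2]-[.572,.0914])@xa; y=(P[:,:2]-[.572,.0914])@ya
    for k in range(3):
        A=np.c_[x,y,np.ones_like(x)]; f=np.linalg.lstsq(A,P[:,2],rcond=None)[0]; r=P[:,2]-A@f; g=abs(r)<2*r.std(); x,y,P=x[g],y[g],P[g]
    print(n,len(P),'slope x %.3f y %.3f z0 %.4f'%tuple(f),'x range',x.min().round(4),x.max().round(4))
    # tab side edges: median pin-frame x,y extents at height slices
    m=(np.hypot(W[...,0]-.574,W[...,1]-.09)<.03)&(W[...,2]>.1)&(W[...,2]<.14)&(im.max(-1)<80);Q=W[m]
    for z in np.arange(.102,.134,.006):
        q=Q[abs(Q[:,2]-z)<.003]; 
        if len(q)>4: xx=(q[:,:2]-[.572,.0914])@xa; print(z.round(3),len(q),'x min/max',xx.min().round(4),np.percentile(xx,90).round(4),xx.max().round(4))
E
```

```text
top 114 slope x -0.146 y 0.067 z0 0.1311 x range -0.0129 0.0164
0.108 12 x min/max -0.0162 0.0064 0.0085
0.114 16 x min/max -0.0158 0.011 0.0134
0.12 18 x min/max -0.0147 0.0117 0.0145
0.126 30 x min/max -0.0133 0.0146 0.0159
0.132 104 x min/max -0.0129 0.0125 0.0164
scene 71 slope x -0.142 y 0.041 z0 0.1309 x range -0.0093 0.0212
0.102 8 x min/max -0.0013 0.0156 0.0164
0.108 21 x min/max -0.0112 0.0165 0.0167
0.114 19 x min/max 0.0006 0.0169 0.0185
0.12 25 x min/max -0.0093 0.0183 0.0189
0.126 29 x min/max -0.0029 0.0181 0.0192
0.132 57 x min/max -0.0093 0.0139 0.0212
```

Both views give a lean of about 0.14 rad toward +x, because the clip pivoted in the pads during the search. That's inside the 0.2 limit but the margin is thin, and it could hold the arm open. I'll re-grip softly and turn it upright about the pin's axis: -0.13 rad about tool y, with +4.8 mm along tool x.

Call:
drive_tool(motion=[{"translation": [-0.02, -0.035, 0], "dr": [0, 0, 0], "jaw": 150}, {"translation": [-0.02, -0.035, 0], "dr": [0, 0, 0], "jaw": 150}, {"translation": [-0.02, -0.035, 0], "dr": [0, 0, 0], "jaw": 150}, {"translation": [-0.02, -0.035, 0], "dr": [0, 0, 0], "jaw": 150}, {"translation": [-0.02, -0.035, 0], "dr": [0, 0, 0], "jaw": 150}], force=20)

```text
time_s: 26.48
position: [0.5519, 0.1664, 0.2455]
eef_rot: [0.417, 3.113, 0.0]
wrist_force: [0.5, 0.8, -0.4]
grip_width: 0.41
```

Call:
drive_tool(motion=[{"translation": [-0.02, -0.035, 0], "dr": [0, 0, 0], "jaw": 150}, {"translation": [-0.02, -0.035, 0], "dr": [0, 0, 0], "jaw": 150}, {"translation": [0, 0, 0], "dr": [0, 0, 0], "jaw": 150}, {"translation": [0, 0, 0], "dr": [0, 0, 0], "jaw": 150}, {"translation": [0, 0, 0], "dr": [0, 0, 0], "jaw": 150}])

```text
time_s: 26.9
position: [0.5718, 0.0909, 0.2453]
eef_rot: [-0.418, -3.114, -0.0]
wrist_force: [0.7, 0.5, -0.4]
grip_width: 0.41
```

Call:
drive_tool(motion=[{"translation": [0, 0.0005, 0.035], "dr": [0, 0, 0], "jaw": 150}, {"translation": [0, 0, 0.035], "dr": [0, 0, 0], "jaw": 150}, {"translation": [0, 0, 0.03], "dr": [0, 0, 0], "jaw": 150}, {"translation": [0, 0, 0.016], "dr": [0, 0, 0], "jaw": 150}, {"translation": [0, 0, 0.006], "dr": [0, 0, 0], "jaw": 150}])

```text
time_s: 27.32
position: [0.5703, 0.093, 0.1205]
eef_rot: [-0.412, -3.11, 0.001]
wrist_force: [0.4, -0.9, 0.2]
grip_width: 0.411
```

Call:
drive_tool(motion=[{"translation": [0, 0, 0.0015], "dr": [0, 0, 0], "jaw": 150}, {"translation": [0, 0, 0], "dr": [0, 0, 0], "jaw": 180}, {"translation": [0, 0, 0], "dr": [0, 0, 0], "jaw": 210}, {"translation": [0, 0, 0], "dr": [0, 0, 0], "jaw": 255}, {"translation": [0, 0, 0], "dr": [0, 0, 0], "jaw": 255}])

```text
time_s: 27.73
position: [0.5727, 0.0923, 0.123]
eef_rot: [0.414, 3.112, 0.001]
wrist_force: [0.5, 2.5, 4.2]
grip_width: 0.136
```

Call:
drive_tool(motion=[{"translation": [0, 0, 0], "dr": [0, 0, 0], "jaw": 255}, {"translation": [0, 0, 0], "dr": [0, 0, 0], "jaw": 255}, {"translation": [0, 0, 0], "dr": [0, 0, 0], "jaw": 255}, {"translation": [0, 0, 0], "dr": [0, 0, 0], "jaw": 255}, {"translation": [0, 0, 0], "dr": [0, 0, 0], "jaw": 255}])

```text
time_s: 28.15
position: [0.5727, 0.0922, 0.1229]
eef_rot: [0.415, 3.112, 0.001]
wrist_force: [-0.3, 1.2, 7.5]
grip_width: 0.134
```

Call:
drive_tool(motion=[{"translation": [0.0005, 0, -0.0002], "dr": [0, -0.013, 0], "jaw": 255}, {"translation": [0.0005, 0, 0], "dr": [0, -0.013, 0], "jaw": 255}, {"translation": [0.0005, 0, 0], "dr": [0, -0.013, 0], "jaw": 255}, {"translation": [0.0005, 0, 0], "dr": [0, -0.013, 0], "jaw": 255}, {"translation": [0, 0, 0], "dr": [0, 0, 0], "jaw": 255}])

```text
time_s: 28.57
position: [0.5709, 0.0927, 0.1232]
eef_rot: [0.407, 3.059, -0.01]
wrist_force: [1.4, 1.1, 5.8]
grip_width: 0.137
```

Call:
drive_tool(motion=[{"translation": [0.0005, 0, 0], "dr": [0, -0.013, 0], "jaw": 255}, {"translation": [0.0005, 0, 0], "dr": [0, -0.013, 0], "jaw": 255}, {"translation": [0.0005, 0, 0], "dr": [0, -0.013, 0], "jaw": 255}, {"translation": [0, 0, 0], "dr": [0, 0, 0], "jaw": 255}, {"translation": [0, 0, 0], "dr": [0, 0, 0], "jaw": 255}])

```text
time_s: 28.98
position: [0.5696, 0.0931, 0.1232]
eef_rot: [0.402, 3.021, -0.017]
wrist_force: [-0.4, 0.3, 6.6]
grip_width: 0.137
```

Call:
drive_tool(motion=[{"translation": [0.0005, 0, 0], "dr": [0, -0.013, 0], "jaw": 255}, {"translation": [0.0005, 0, 0], "dr": [0, -0.013, 0], "jaw": 255}, {"translation": [0.0005, 0, 0], "dr": [0, -0.013, 0], "jaw": 255}, {"translation": [0, 0, 0], "dr": [0, 0, 0], "jaw": 255}, {"translation": [0, 0, 0], "dr": [0, 0, 0], "jaw": 255}])

```text
time_s: 29.4
position: [0.5682, 0.0935, 0.1232]
eef_rot: [0.397, 2.983, -0.025]
wrist_force: [-0.4, -0.0, 9.5]
grip_width: 0.133
```

Call:
drive_tool(motion=[{"translation": [0, 0, 0.0002], "dr": [0, 0, 0], "jaw": 255}, {"translation": [0, 0, 0.0002], "dr": [0, 0, 0], "jaw": 255}, {"translation": [0, 0, 0], "dr": [0, 0, 0], "jaw": 255}, {"translation": [0, 0, 0], "dr": [0, 0, 0], "jaw": 255}, {"translation": [0, 0, 0], "dr": [0, 0, 0], "jaw": 255}])

```text
time_s: 29.82
position: [0.5683, 0.0935, 0.1231]
eef_rot: [0.397, 2.983, -0.025]
wrist_force: [-2.1, 1.5, 14.9]
grip_width: 0.14
```

Call:
drive_tool(motion=[{"translation": [0, 0, -0.0004], "dr": [0, 0, 0], "jaw": 255}, {"translation": [0, 0, -0.0004], "dr": [0, 0, 0], "jaw": 240}, {"translation": [0, 0, 0], "dr": [0, 0, 0], "jaw": 210}, {"translation": [0, 0, 0], "dr": [0, 0, 0], "jaw": 180}, {"translation": [0, 0, 0], "dr": [0, 0, 0], "jaw": 150}])

```text
time_s: 30.23
position: [0.567, 0.0933, 0.1219]
eef_rot: [0.398, 2.987, -0.026]
wrist_force: [-0.9, 0.5, 0.1]
grip_width: 0.407
```

Call:
drive_tool(motion=[{"translation": [0, 0, 0], "dr": [0, 0, 0], "jaw": 150}, {"translation": [0, 0, -0.005], "dr": [0, 0, 0], "jaw": 150}, {"translation": [0, 0, -0.02], "dr": [0, 0, 0], "jaw": 150}, {"translation": [0, 0, -0.035], "dr": [0, 0, 0], "jaw": 150}, {"translation": [0, 0, -0.035], "dr": [0, 0, 0], "jaw": 150}])

```text
time_s: 30.65
position: [0.5544, 0.0965, 0.2168]
eef_rot: [0.398, 2.989, -0.027]
wrist_force: [0.5, -0.7, 0.2]
grip_width: 0.411
```

Call:
drive_tool(motion=[{"translation": [0, 0, -0.03], "dr": [0, 0, 0], "jaw": 150}, {"translation": [0.02, 0.035, 0], "dr": [0, 0.06, 0], "jaw": 150}, {"translation": [0.02, 0.035, 0], "dr": [0, 0.07, 0], "jaw": 150}, {"translation": [0.02, 0.035, 0], "dr": [0, 0, 0], "jaw": 150}, {"translation": [0.02, 0.035, 0], "dr": [0, 0, 0], "jaw": 150}])

```text
time_s: 31.07
position: [0.5108, 0.2549, 0.2423]
eef_rot: [-0.417, -3.114, -0.0]
wrist_force: [1.5, -0.5, 0.4]
grip_width: 0.412
```

Call:
drive_tool(motion=[{"translation": [0.02, 0.035, 0], "dr": [0, 0, 0], "jaw": 150}, {"translation": [0.02, 0.035, 0], "dr": [0, 0, 0], "jaw": 150}, {"translation": [0.02, 0.035, 0], "dr": [0, 0, 0], "jaw": 150}, {"translation": [0, 0, 0], "dr": [0, 0, 0], "jaw": 150}, {"translation": [0, 0, 0], "dr": [0, 0, 0], "jaw": 150}])

```text
time_s: 31.48
position: [0.4798, 0.3721, 0.2419]
eef_rot: [-0.41, -3.115, 0.0]
wrist_force: [1.1, -1.3, -0.6]
grip_width: 0.409
```

```bash
python3 - <<'E'
from h import *
a,_=snap('scene');b,_=snap('top');s=telemetry.read_state();print(s['time_s'],s['position'],s['wrist_force'])
c=lambda im,x,y,w,h:cv2.resize(im[y:y+h,x:x+w],(400,400),interpolation=cv2.INTER_CUBIC)
cv2.imwrite('pics/m.png',np.hstack([c(a,300,115,75,75),c(b,140,155,75,75)]))
t=np.radians(74.8);ya=np.array([np.cos(t),np.sin(t)]);xa=np.array([ya[1],-ya[0]])
for n in('top','scene'):
    D=np.load(f'last_{n}.npz');W=cloud(n,D['d']);im=D['p']
    m=(np.hypot(W[...,0]-.57,W[...,1]-.09)<.03)&(W[...,2]>.126)&(W[...,2]<.14)&(im.max(-1)<80)
    P=W[m]; x=(P[:,:2]-[.568,.091])@xa; y=(P[:,:2]-[.568,.091])@ya
    print(n,cv2.minAreaRect((P[:,:2]*1e3).astype(np.float32)))
    for k in range(3):
        A=np.c_[x,y,np.ones_like(x)]; f=np.linalg.lstsq(A,P[:,2],rcond=None)[0]; r=P[:,2]-A@f; g=abs(r)<2*r.std(); x,y,P=x[g],y[g],P[g]
    print(n,len(P),'slope x %.3f y %.3f z0 %.4f'%tuple(f),'x range',x.min().round(4),x.max().round(4))
E
```

```text
31.5833 [0.48080684 0.37001201 0.24196919] [-0.56025512 -0.36388263 -0.1631937 ]
top ((571.534423828125, 90.10617065429688), (12.250528335571289, 29.695941925048828), 76.0575180053711)
top 113 slope x -0.090 y 0.059 z0 0.1311 x range -0.0111 0.018
scene ((575.0488891601562, 91.36315155029297), (10.407395362854004, 29.199960708618164), 76.83760833740234)
scene 70 slope x -0.115 y 0.094 z0 0.1311 x range -0.0078 0.0214
```

View pics/m.png

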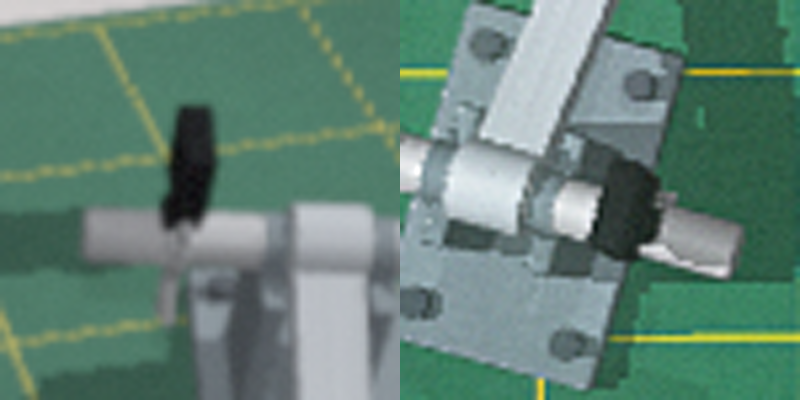

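The clip now leans about 0.10 rad, which is the play in the hole. Its height matches home, the arm is under the shank, and the gripper is clear. Handing in.

```bash
python3 -c "
from h import *
print(job.hand_in())"
```

```text
the job is handed in; nothing more can be done
None
```

I took the larger black clip out of the block, felt out the pin's cross hole and pushed the clip down to a firm stop. I then let go and handed the job in at about 31.6 s; no verdict is reported.

**What I did**
- **Search:** The highest wrist force I read was about 16 N, during one probe beside the hole. The final pushes were 14–15 N, under the 30 N limit.
- **Re-grip:** After the first release the clip leaned about 0.14 rad, so I took hold of it again, turned it upright and released it once more.

**Last checks**
- **Seated:** Both cameras put the tab's top at about 0.131 m, against 0.1325 m expected. Their depth readings ran about 1.3 mm low on the block.
- **Arm:** It shows in front of the pin with its waist under the shank. I could not measure the joint angle, and I never felt the 3–12 N snap as the waist passed. That the arm is closed is judged from the picture and the hard stop only.
- **Lean:** It settled back to about 0.09–0.12 rad across the pin and 0.06–0.09 rad along it. That should meet the 0.2 rad limit, but it is not fully upright.
- **Camera disagreement:** The two cameras differ by about 3 mm in x, so the seat's sideways position rests mainly on the prong being in the hole.
- **Bystanders:** I did not touch the tin, weight or marker, and I did not re-measure their positions.

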